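# Make up two sample kits on the blue tray and the wooden tray

## Task

Make up the two sample kits. On the blue tray stand the green tea caddy upright in the middle of the square felt pad, lay the white card stack in the middle of the oblong pad, lengthways along it, and then lay the black pen on top of the cards, centred and along their length; on the wooden tray stand the brown kraft tea tin upright in the middle of the oblong pad with its long side along the pad, and lay the white porcelain cup lid, knob up, in the middle of the round pad. Leave the white bowl, the blue timer and the white cup where they stand.

Things in the scene. Friction and masses are not known exactly. Their poses are not given: they have to be found in the camera images.
- blue_tray: Blue flat tray, fixed, 180 mm (x) by 200 mm (y); things rest on it 6 mm above the worktop. Rails 14 mm high, 8 mm wide along its two y ends. Two flush grey pads: square, 80 x 80 mm, centred at x = +45 mm, y = 0; oblong, 70 mm (x) by 100 mm (y), centred at x = -50 mm, y = 0. Origin: centre of the underside, on the worktop; z up.
- wood_tray: Light wooden flat tray, fixed, 180 mm (x) by 200 mm (y); things rest on it 6 mm above the worktop. Rails 14 mm high, 8 mm wide along its two y ends. Two flush dark pads: oblong, 80 mm (x) by 112 mm (y), centred at x = +45 mm, y = 0; round, 74 mm across, centred at x = -50 mm, y = 0. Origin: centre of the underside, on the worktop; z up.
- green_caddy: Green square tea tin with pale label, about 160 g, 91 mm tall; body 62 mm (x) by 64 mm (y), lid (fixed shut, top 14 mm) 66 mm wide in y, with a small thumb lip at -x and a hinge bead at +x (73 mm over all). Best gripped across y. Origin: middle of the base, 1 mm above the surface it stands on; z up.
- kraft_tin: Brown kraft-coloured oblong tea tin with pale label, loose, about 180 g, 62 mm (x) by 97 mm (y), 118 mm tall, lid fixed. Grip it across x. Origin: centre of the underside; z up.
- cards: Stack of white sample cards bound as one solid piece, loose, about 50 g, 89 mm (x) by 57 mm (y), 13 mm thick. Grip it across y. Origin: centre of the underside; z up.
- pen: Black pen, loose, 11 g, 139 mm long along its y, 10 mm wide (x) and 10 mm high; it does not roll. Origin: centre of the underside; z up.
- cup_lid: White porcelain cup lid, loose, about 45 g, lying knob up: a foot of 51 mm diameter from 0 to 6 mm, a round disc of 64 mm diameter up to 14 mm, and a knob of 13 mm diameter on its axis from 14 mm to 31 mm, by which it is lifted. Origin: centre of the underside; z up.
- bowl: Bystander, to be left alone: empty white tasting bowl, 88 mm diameter, 52 mm high. Origin: centre of the underside.
- timer: Bystander, to be left alone: blue kitchen timer leaning on its foot, 76 x 72 mm, 60 mm high. Origin: centre of the underside.
- cup: Bystander, to be left alone: white tasting cup with ear handle, 62 x 80 mm, 60 mm high. Origin: centre of the underside of its outline with the handle.
There are look-alikes about, which are no part of the job. There is more than one size of the cards; the one meant has the size given above.

How it is judged (in metres and radians):
At the end, for the whole second after the job is handed in: Caddy, tin, cards and lid level on their trays, each within 14 mm of its pad's centre along each tray axis; cards' and tin's long sides within 0.28 rad of the tray's y; pen on the cards, within 16 mm of their centre and 0.28 rad of their length; all at rest (x of green_caddy in the frame of blue_tray between 0.031 and 0.059 m and y of green_caddy in the frame of blue_tray between -0.014 and 0.014 m and z of green_caddy in the frame of blue_tray between 0.003 and 0.011 m and angle between each of green_caddy, cards, kraft_tin, cup_lid's own z axis and vertical below 0.12 rad and linear speed of each of green_caddy, cards, pen, kraft_tin, cup_lid below 0.02 m/s and angular speed of each of green_caddy, cards, pen, kraft_tin, cup_lid below 0.2 rad/s and x of cards in the frame of blue_tray between -0.064 and -0.036 m and y of cards in the frame of blue_tray between -0.014 and 0.014 m and z of cards in the frame of blue_tray between 0.003 and 0.01 m and angle between the x axis of cards and the y axis of blue_tray, either way round below 0.28 rad and horizontal distance between pen and cards below 0.016 m and z of pen in the frame of cards between 0.01 and 0.019 m and angle between the y axis of pen and the x axis of cards, either way round below 0.28 rad and x of kraft_tin in the frame of wood_tray between 0.031 and 0.059 m and y of kraft_tin in the frame of wood_tray between -0.014 and 0.014 m and z of kraft_tin in the frame of wood_tray between 0.003 and 0.01 m and angle between the y axis of kraft_tin and the y axis of wood_tray, either way round below 0.28 rad and x of cup_lid in the frame of wood_tray between -0.064 and -0.036 m and y of cup_lid in the frame of wood_tray between -0.014 and 0.014 m and z of cup_lid in the frame of wood_tray between 0.003 and 0.01 m); the robot touches nothing.
It fails at once if the bowl is pushed more than 30 mm (distance of bowl from where it was at the start of the episode above 0.03 m).
It fails at once if the timer is pushed more than 30 mm (distance of timer from where it was at the start of the episode above 0.03 m).
It fails at once if the cup is pushed more than 30 mm (distance of cup from where it was at the start of the episode above 0.03 m).
It also fails if it takes over 141 s, if anything falls off the work surface, if the arm or the gripper's body presses on something with over 40 N, if the wrist force passes 120 N, or if a joint passes its speed limit or range.

## Robot

A 6-joint arm with a two-finger parallel gripper is mounted at the origin on a cart in front of the work surface, level with it; the furniture and walls round the work are solid. World frame = base frame: x ahead of the robot, y to its left, z up, the work surface at z = 0. Lengths are in m, angles in degrees, forces in N, time in s.
With the tool pointing down it reaches from about 0.25 to 0.8 m from the base axis. Payload 3.9 kg.
Tool frame: the origin (TCP) lies between the finger pads; the fingertips stand 11 mm ahead of it and the grasp point (between the pads) lies 8 mm behind it; x points along the fingers, y is the direction in which the jaws open and shut, and the axes are right-handed (so a half turn about x gives the same grasp; the last joint's range is limited). The gripper opens to 85 mm and grips with 20 to 120 N. Pads are 22 mm wide; open, the fingers measure 114 mm over their backs; the gripper's body (76 mm by 85 mm) begins 54 mm behind the grasp point. The pads swing forward as they close: fully open they stand 13 mm farther back than shut.
Start: joints at [72.078, 14.897, -7.913, 67.191, 0, 90], TCP at [0.162, 0.5, 0.21] pointing down, gripper open.
Joint ranges: [-159.42, 159.42], [-47.68, 98.78], [-73.54, 78.23], [-108.79, 121.32], [-90, 84.71], [-180, 180]. Speed limits (degrees/s): [147.25, 147.25, 180, 180, 180, 180].

## Interface

Orientations are given as a 3x3 rotation matrix whose columns are the frame's x, y, z axes.
In Python, from plant import * gives the robot as it stands.
- The arm moves only by the shell command python3 -m handwheel 'ROWS' [OPENING] [FORCE]. ROWS is JSON, a list of rows, each a list of 4 numbers: the shift along the tool's x, y, z in units of 25 mm (1.0 is 25 mm), then the turn about the tool's x in units of 0.12 rad (1.0 is 0.12 rad). In form: [[tx, ty, tz, twist], ...]. A call has 1 to 12 rows; each row shifts and turns the commanded pose from where the row before left it, along the tool's axes as they then stand; what a row does not reach is not made up. A row lasts 1/12 s, in which the tool goes at most 41.7 mm and 7.16 degrees, less where a joint would pass 70% of its speed; a pose out of reach is approached as far as the arm can. A call with a number of a shift or a turn outside -1 to 1 is refused whole. A call with a gripper value outside its range is refused whole. OPENING is the finger opening in mm, from 0 to 85.4, set as the call begins (- or left out, the last holds). The fingers move at their own pace and stop on an object; FORCE is the grip in N (left out, the last holds). Time passes only in rows, so rows that do not move let the fingers close. It gives the time, the measured TCP pose, the force and the opening at its end, in the units of the state.
- read_state(): the state, without advancing time (a new reading comes with each control period).
- grab_frame(name): name is "scene" or "top" or "wrist"; returns a dict with "image" (384x512x3 uint8, blue, green, red), "fx", "fy", "cx", "cy" (pixels), "R" (3x3) and "t" (3): a world point X has camera coordinates R X + t. Camera axes: x right, y down, z forward; pixel columns grow to the right and rows downward; lengths in m; the calibration is good to about 2 mm. The wrist camera is an equidistant fisheye: a pixel r from the principal point sees the ray r / f radians off the axis. A picture is of the moment at which its call begins. There is no depth.
- hand_in(): hands the job in, once; it reports no verdict.
The state is a dict: "time": time; "joints": joint angles; "dq": joint speeds; "tau": joint torques, N m; "eef_pos": TCP position; "tcp_rot": TCP orientation; "ft_force": force on the tool from outside, world axes, zero at the start; "moment": the same for the moment, N m; "gripper_width": finger opening in m.
Only numpy, scipy, OpenCV 4.12 (cv2) and the standard library are available. Lean on these libraries where they do the work, as an engineer would, in place of code of your own. Each camera call takes 0.05 s, during which the arm holds its last target. There are 200 camera calls.

## Working session

There is one attempt and no reset: what is moved stays moved. The work goes in short steps, Python scripts to look and compute and a shell command to move; the robot and the scene stay as the last step left them, time stands still between calls to the robot, and variables do not carry over. Pictures are saved under pics/ and viewed, about 12 in all and at most 16, crops included, and the job is handed in when it is done.

```bash
mkdir -p pics && ls && python3 - <<'E'
from plant import *
import cv2,numpy as np,pickle
np.set_printoptions(precision=4,suppress=True)
d={}
for n in("scene","top","wrist"):
    f=grab_frame(n);d[n]=f
    cv2.imwrite(f"pics/{n}0.png",cv2.resize(f["image"],None,fx=1.5625,fy=1.5625,interpolation=cv2.INTER_CUBIC))
    print(n,f["fx"],f["fy"],f["cx"],f["cy"],f["R"],f["t"],-np.array(f["R"]).T@f["t"])
pickle.dump(d,open("f0.pkl","wb"))
s=read_state();print(s)
E
```

```text
pics
scene 468.2942788693346 468.2942788693346 263.72236242441016 192.07383880084868 [[ 0.7928 -0.6093  0.0144]
 [-0.3293 -0.4482 -0.8311]
 [ 0.5128  0.6542 -0.556 ]] [-0.4298  0.2446  1.4373] [-0.3157 -1.0925  1.0086]
top 490.90682073349427 490.90682073349427 255.64724295569735 192.59295284608896 [[-0.0296 -0.9995  0.0129]
 [-0.9981  0.0289 -0.0547]
 [ 0.0543 -0.0144 -0.9984]] [0.0368 0.5378 1.5726] [0.4525 0.044  1.599 ]
wrist 297.3186396354542 297.3186396354542 249.78215050347308 192.87850724816806 [[ 0.3078  0.9514 -0.0008]
 [ 0.9092 -0.2939  0.2948]
 [ 0.2803 -0.0915 -0.9555]] [-0.5248 -0.0386  0.3791] [0.0904 0.5226 0.3732]
{'time': 0.15, 'joints': array([72.0791, 14.9279, -7.9666, 67.1919,  0.0025, 89.9998]), 'dq': array([ 0.0487, -0.1621,  0.2088, -0.0258,  0.0157, -0.1016]), 'tau': array([ -0.    , -40.6008,  25.4165,   0.0127,  -0.0001,  -0.    ]), 'eef_pos': array([0.1614, 0.499 , 0.2093]), 'tcp_rot': array([[-0.0005,  0.3077,  0.9515],
       [-0.0014,  0.9515, -0.3077],
       [-1.    , -0.0015, -0.    ]]), 'ft_force': array([-0.7357,  1.1402,  0.7353]), 'moment': array([-0.0188, -0.0251,  0.0056]), 'gripper_width': 0.08532970396097182}
```

View pics/top0.png

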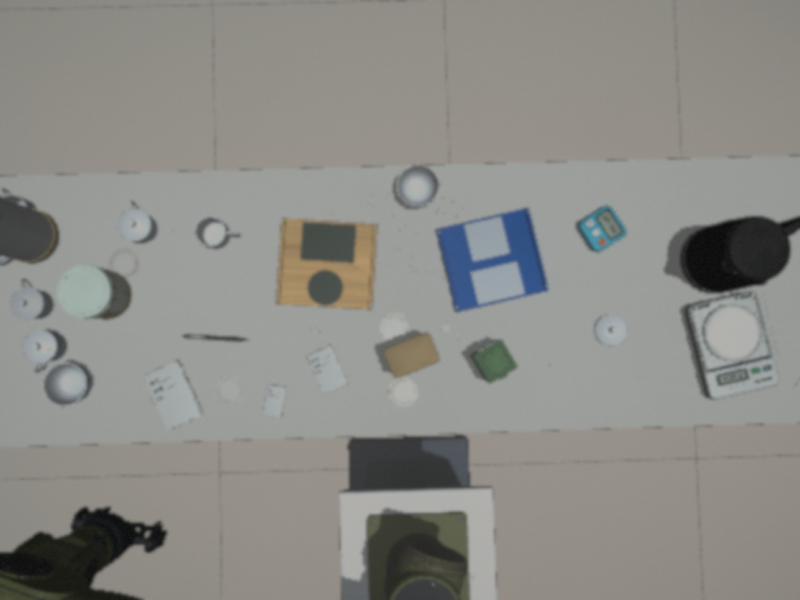

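View pics/scene0.png

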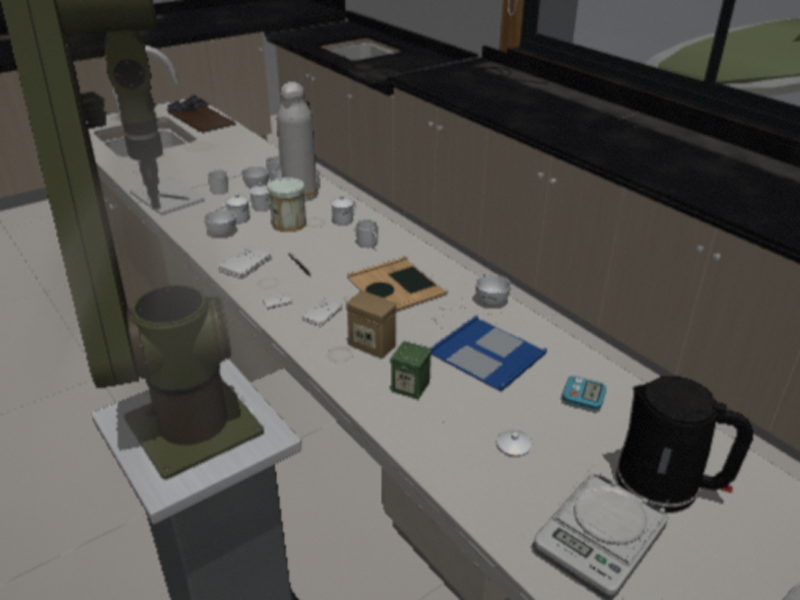

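Top view (800×600 px) shows the wood tray at (327,264), blue tray (492,260), kraft tin (411,355), caddy (494,360), loose lid (611,330) and pen (215,338). The three card stacks are at (326,368), (173,395) and (275,400); by size the first is the ~89×57 one. Next I'll take enlarged crops for the pixel readings.

```bash
python3 - <<'E'
import cv2,pickle
d=pickle.load(open("f0.pkl","rb"))
def crop(n,c0,c1,r0,r1,s,o):
    im=cv2.resize(d[n]["image"][r0:r1,c0:c1],None,fx=s,fy=s,interpolation=cv2.INTER_CUBIC)
    im=cv2.convertScaleAbs(im,alpha=1.5)
    for c in range((c0+19)//20*20,c1,20):
        cv2.line(im,(int((c-c0+.5)*s),0),(int((c-c0+.5)*s),6),(0,0,255),1);cv2.putText(im,str(c),(int((c-c0)*s),18),0,.4,(0,0,255))
    for r in range((r0+19)//20*20,r1,20):
        cv2.line(im,(0,int((r-r0+.5)*s)),(6,int((r-r0+.5)*s)),(0,0,255),1);cv2.putText(im,str(r),(8,int((r-r0)*s)+6),0,.4,(0,0,255))
    cv2.imwrite(o,im)
crop("top",100,420,120,285,2.5,"pics/topc.png")
crop("scene",130,370,150,310,3.3,"pics/scenec.png")
E
```

```text
(no output)
```

View pics/topc.png

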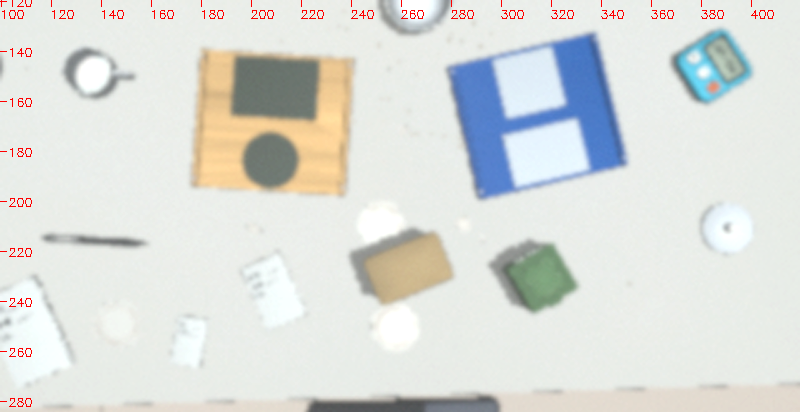

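View pics/scenec.png

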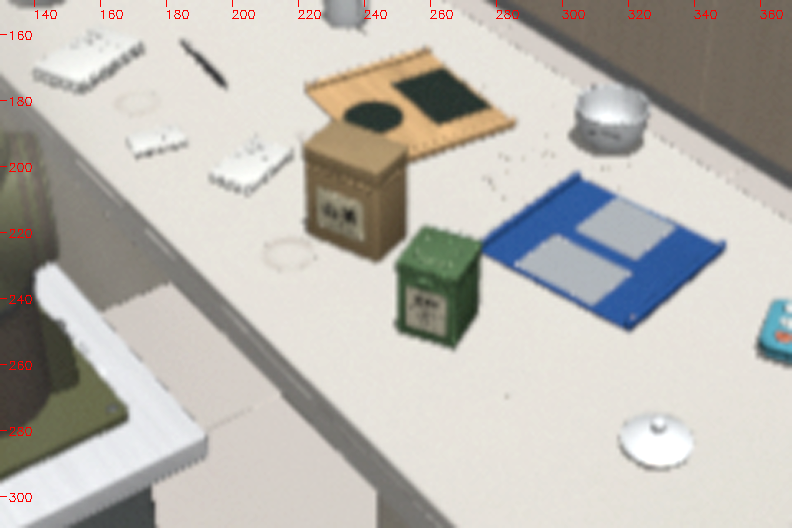

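Readings in crop pixels, top / scene:
- Square pad: (530,82) / (627,229)
- Blue oblong pad: (546,153) / (573,270)
- Wood oblong pad: (275,88) / (440,96)
- Round pad: (270,160) / (373,116)
- Tin top: (410,268) / (356,150)
- Caddy top: (540,277) / (439,246)
- Lid knob: (727,228) / (658,424)
- Cards: (272,290) / (252,165)
- Pen: (95,240) / (203,63)

```bash
cat > h.py <<'E'
import numpy as np,cv2,pickle
np.set_printoptions(precision=4,suppress=True)
def ray(f,p,fish=False):
    x=(p[0]-f["cx"])/f["fx"];y=(p[1]-f["cy"])/f["fy"]
    if fish:
        r=np.hypot(x,y)+1e-12;v=np.array([x/r*np.sin(r),y/r*np.sin(r),np.cos(r)])
    else: v=np.array([x,y,1.])
    R=np.array(f["R"]);o=-R.T@np.array(f["t"]);v=R.T@v
    return o,v/np.linalg.norm(v)
def plane(f,p,z,fish=False):
    o,v=ray(f,p,fish);return o+v*(z-o[2])/v[2]
def tri(a,b):
    A=0;B=0
    for o,v in(a,b):
        P=np.eye(3)-np.outer(v,v);A=A+P;B=B+P@o
    X=np.linalg.solve(A,B);return X,[np.linalg.norm((np.eye(3)-np.outer(v,v))@(X-o)) for o,v in(a,b)]
def yaw(a,b): return np.degrees(np.arctan2(b[1]-a[1],b[0]-a[0]))
def go(x,y,z,yawdeg=None,s=None):
    """twist units first, then tool shift units (after twist)"""
    from plant import read_state
    s=s or read_state();R=s["tcp_rot"];p=s["eef_pos"]
    y0=np.degrees(np.arctan2(R[1,1],R[0,1]));tw=0
    if yawdeg is not None:
        tw=((yawdeg-y0+90)%180-90)
    a=np.radians(y0+tw);Y=np.array([np.cos(a),np.sin(a),0]);Z=np.cross([0,0,-1],Y)
    d=np.array([x,y,z])-p
    print("at",p,"yaw %.1f"%y0,"j",s["joints"].round(0),"| twist units %.2f"%(-np.radians(tw)/.12),"then shift units x %.2f y %.2f z %.2f"%(-d[2]/.025,d@Y/.025,d@Z/.025))
E
python3 - <<'E'
from h import *
d=pickle.load(open("f0.pkl","rb"));T=d["top"];S=d["scene"]
t=lambda u,v:(100+u/2.5-.3,120+v/2.5-.3)
s=lambda u,v:(130+u/3.3-.35,150+v/3.3-.35)
for n,a,b in [("sq",(530,82),(627,229)),("bob",(546,153),(573,270)),("wob",(275,88),(440,96)),("rnd",(270,160),(373,116)),("tin",(410,268),(356,150)),("caddy",(540,277),(439,246)),("lid",(727,228),(658,424)),("cards",(272,290),(252,165)),("pen",(95,240),(203,63))]:
    X,e=tri(ray(T,t(*a)),ray(S,s(*b)));print(n,X,np.array(e)[0].round(4))
P=lambda l,z:[plane(T,t(*q),z) for q in l]
def rect(n,l,z):
    q=P(l,z);print(n,"ctr",np.mean(q,0)[:2],"edges",[(round(float(np.linalg.norm(q[i]-q[(i+1)%4]))*1e3),round(float(yaw(q[i],q[(i+1)%4])),1)) for i in range(4)])
rect("wood",[(203,49),(354,60),(344,195),(192,186)],.006)
rect("blue",[(447,67),(595,34),(626,163),(480,198)],.006)
rect("sq",[(493,58),(551,45),(567,106),(507,119)],.006)
rect("bob",[(502,135),(577,119),(589,170),(515,188)],.006)
rect("tin",[(364,265),(437,233),(453,272),(387,304)],.118)
rect("caddy",[(503,265),(549,243),(577,285),(535,312)],.09)
rect("cards",[(240,268),(282,252),(305,313),(264,329)],.013)
p=P([(42,238),(147,243)],.008);print("pen",p,yaw(*p))
for n,q,z in[("wob",(275,88),.006),("rnd",(270,160),.006),("lid",(727,228),.03)]:print(n,P([q],z)[0])
E
```

```text
sq [ 0.6652 -0.1663  0.0049] 0.0
bob [ 0.5717 -0.1841  0.0043] 0.0002
wob [0.6667 0.1671 0.0046] 0.0
rnd [0.5725 0.1757 0.0071] 0.0001
tin [0.4287 0.0013 0.1113] 0.0002
caddy [ 0.4134 -0.1588  0.0928] 0.0007
lid [ 0.468  -0.4125  0.0226] 0.0017
cards [0.4044 0.1773 0.0043] 0.0004
pen [0.4747 0.4051 0.0042] 0.0009
wood ctr [0.6217 0.1703] edges [(198, -95.8), (177, 174.2), (197, 84.9), (180, -5.8)]
blue ctr [ 0.6211 -0.1738] edges [(199, -79.0), (174, -168.8), (196, 101.8), (177, 12.2)]
sq ctr [ 0.6651 -0.1655] edges [(78, -78.9), (83, -167.5), (80, 100.6), (82, 10.9)]
bob ctr [ 0.5715 -0.1834] edges [(100, -79.6), (68, -168.9), (100, 102.0), (71, 11.8)]
tin ctr [0.4284 0.0011] edges [(96, -68.1), (51, -159.5), (88, 114.1), (54, 28.9)]
caddy ctr [ 0.4136 -0.16  ] edges [(63, -66.3), (62, -148.2), (61, 120.8), (69, 32.4)]
cards ctr [0.4037 0.1758] edges [(58, -70.8), (84, -160.8), (56, 109.5), (84, 20.1)]
pen [array([0.48  , 0.4719, 0.008 ]), array([0.4695, 0.3369, 0.008 ])] -94.42280469057914
wob [0.6665 0.167  0.006 ]
rnd [0.5726 0.1758 0.006 ]
lid [ 0.4666 -0.4092  0.03  ]
```

Triangulated heights agree with the text: pads 4–7 mm, tin 111 mm, caddy 93 mm. Sizes agree too. The wood tray is at yaw ≈ −5.5°, the blue at ≈ +11.3°. I'll start with the cards.

```bash
python3 -c "
from h import *
go(.404,.1765,.13,110)"
```

```text
at [0.1614 0.499  0.2093] yaw 72.1 j [72. 15. -8. 67.  0. 90.] | twist units -5.52 then shift units x 3.17 y -15.44 z 4.71
```

```bash
python3 -m handwheel '[[0,0,0,-0.92],[0,0,0,-0.92],[0,0,0,-0.92],[0,0,0,-0.92],[0,0,0,-0.92],[0,0,0,-0.92]]' 72 30
python3 -m handwheel '[[0,-0.95,0.29,0],[0,-0.95,0.29,0],[0,-0.95,0.29,0],[0,-0.95,0.29,0],[0,-0.95,0.29,0],[0,-0.95,0.29,0],[0,-0.95,0.29,0],[0,-0.95,0.29,0]]'
python3 -m handwheel '[[0.4,-0.95,0.29,0],[0.4,-0.95,0.29,0],[0.4,-0.95,0.29,0],[0.4,-0.95,0.29,0],[0.4,-0.95,0.29,0],[0.4,-0.95,0.29,0],[0.4,-0.95,0.29,0],[0.4,-0.95,0.29,0],[0,0,0,0],[0,0,0,0]]'
python3 - <<'E'
from h import *
from plant import *
f=grab_frame("wrist");pickle.dump(f,open("w1.pkl","wb"))
cv2.imwrite("pics/w1.png",cv2.resize(f["image"],None,fx=1.5625,fy=1.5625,interpolation=cv2.INTER_CUBIC))
go(.404,.1765,.02,110)
E
```

```text
time: 0.65
eef_pos: [0.1614, 0.4992, 0.2095]
tcp_rot: [[-0.0, -0.348, 0.938], [-0.001, 0.938, 0.348], [-1.0, -0.001, -0.001]]
ft_force: [-0.1, -0.5, 0.2]
gripper_width: 0.0723
time: 1.32
eef_pos: [0.2815, 0.3396, 0.2097]
tcp_rot: [[-0.0, -0.343, 0.939], [-0.0, 0.939, 0.343], [-1.0, -0.0, -0.0]]
ft_force: [-0.5, 0.5, 0.2]
gripper_width: 0.0719
time: 2.15
eef_pos: [0.4004, 0.1812, 0.1292]
tcp_rot: [[-0.002, -0.34, 0.94], [-0.001, 0.94, 0.34], [-1.0, 0.0, -0.002]]
ft_force: [-0.3, 0.7, -0.9]
gripper_width: 0.0721
at [0.4003 0.182  0.1297] yaw 110.0 j [ 24.  10. -27.  53.   0.   4.] | twist units -0.01 then shift units x 4.39 y -0.26 z 0.06
```

View pics/w1.png

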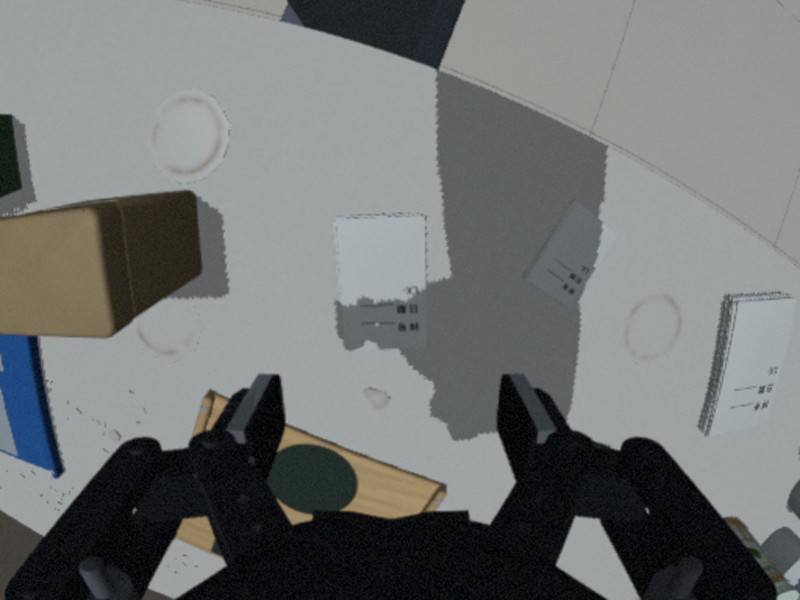

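Wrist view: the cards' corners are at (335,214), (426,212), (427,348) and (338,348), square to the jaws. The tin's near top edge runs (105,203) to (115,337).

```bash
python3 - <<'E'
from h import *
f=pickle.load(open("w1.pkl","rb"));w=lambda p,z:plane(f,(p[0]/1.5625-.2,p[1]/1.5625-.2),z,True)
q=[w(p,.013) for p in[(335,214),(426,212),(427,348),(338,348)]]
print(np.mean(q,0),[(np.linalg.norm(q[i]-q[(i+1)%4]),yaw(q[i],q[(i+1)%4])) for i in range(4)])
a,b=w((105,203),.118),w((115,337),.118);print("tin",a,b,np.linalg.norm(a-b),yaw(a,b))
c=np.mean(q,0);go(c[0],c[1],.02,110)
E
```

```text
[0.4018 0.1759 0.013 ] [(np.float64(0.05511033104069352), np.float64(110.97852155086618)), (np.float64(0.08845418681221558), np.float64(21.456418626604414)), (np.float64(0.058363215305479485), np.float64(-70.0781503877473)), (np.float64(0.08741071944202455), np.float64(-160.66379449540403))]
tin [0.381  0.0441 0.118 ] [0.4404 0.0605 0.118 ] 0.061529196379663795 15.417386045916764
at [0.4003 0.182  0.1297] yaw 110.0 j [ 24.  10. -27.  53.   0.   4.] | twist units -0.01 then shift units x 4.39 y -0.25 z -0.03
```

```bash
python3 -m handwheel '[[0.75,-0.05,0,0],[0.75,-0.05,0,0],[0.75,-0.05,0,0],[0.75,-0.05,0,0],[0.75,-0.05,0,0],[0.5,0,0,0],[0,0,0,0],[0,0,0,0]]'
python3 -m handwheel '[[0.1,0,0,0],[0,0,0,0],[0,0,0,0]]';python3 -m handwheel '[[0.1,0,0,0],[0,0,0,0],[0,0,0,0]]'
```

```text
time: 2.87
eef_pos: [0.402, 0.177, 0.0237]
tcp_rot: [[-0.001, -0.344, 0.939], [-0.0, 0.939, 0.344], [-1.0, 0.0, -0.001]]
ft_force: [-0.1, 0.6, 0.0]
gripper_width: 0.0716
time: 3.12
eef_pos: [0.4035, 0.1769, 0.022]
tcp_rot: [[0.002, -0.343, 0.939], [0.001, 0.939, 0.343], [-1.0, 0.0, 0.002]]
ft_force: [0.4, -0.4, 0.0]
gripper_width: 0.0723
time: 3.37
eef_pos: [0.4029, 0.1763, 0.0188]
tcp_rot: [[0.0, -0.342, 0.94], [0.0, 0.94, 0.342], [-1.0, -0.0, 0.0]]
ft_force: [-0.6, 0.6, 0.3]
gripper_width: 0.0722
```

```bash
python3 -m handwheel '[[0.2,0,0,0],[0,0,0,0],[0,0,0,0]]';python3 -m handwheel '[[0.1,0,0,0],[0,0,0,0],[0,0,0,0]]';python3 -m handwheel '[[0,0,0,0],[0,0,0,0],[0,0,0,0],[0,0,0,0],[0,0,0,0],[0,0,0,0]]' 50 30;python3 -m handwheel '[[0,0,0,0],[0,0,0,0],[0,0,0,0]]'
```

```text
time: 3.62
eef_pos: [0.4024, 0.1762, 0.0133]
tcp_rot: [[-0.001, -0.342, 0.94], [-0.0, 0.94, 0.342], [-1.0, -0.0, -0.001]]
ft_force: [0.4, -0.8, 0.2]
gripper_width: 0.0721
time: 3.87
eef_pos: [0.4027, 0.1763, 0.011]
tcp_rot: [[-0.0, -0.343, 0.94], [-0.0, 0.94, 0.343], [-1.0, -0.0, -0.0]]
ft_force: [0.5, 0.2, -0.6]
gripper_width: 0.0724
time: 4.37
eef_pos: [0.4029, 0.1764, 0.0112]
tcp_rot: [[0.0, -0.342, 0.94], [0.0, 0.94, 0.342], [-1.0, 0.0, 0.0]]
ft_force: [-0.5, -0.4, -0.7]
gripper_width: 0.05
time: 4.62
eef_pos: [0.4028, 0.1764, 0.0112]
tcp_rot: [[0.0, -0.343, 0.94], [-0.0, 0.94, 0.343], [-1.0, -0.0, 0.0]]
ft_force: [-0.1, -0.0, 0.3]
gripper_width: 0.0498
```

The jaws closed past 57 mm, so there is no grip. I'll look.

```bash
python3 - <<'E'
from h import *
from plant import *
f=grab_frame("wrist");pickle.dump(f,open("w2.pkl","wb"))
cv2.imwrite("pics/w2.png",cv2.resize(f["image"],None,fx=1.5625,fy=1.5625,interpolation=cv2.INTER_CUBIC))
E
```

```text
(no output)
```

View pics/w2.png

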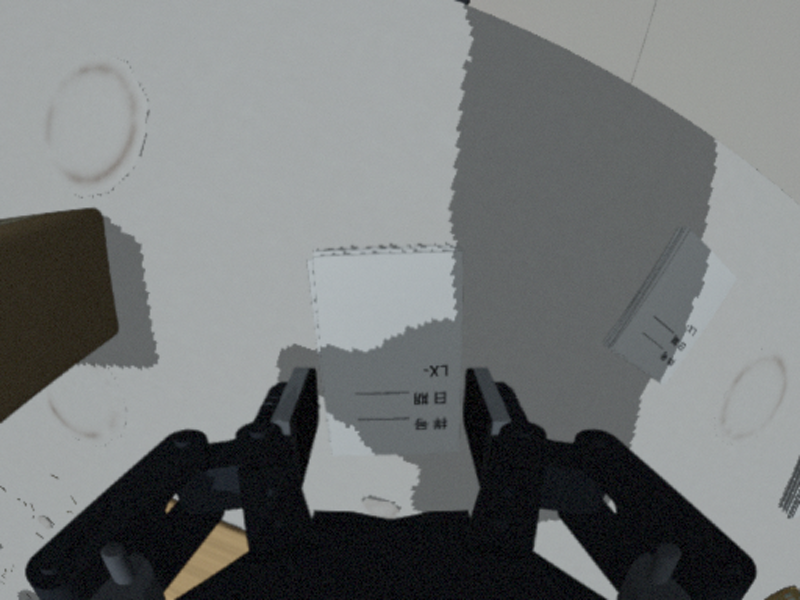

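The fingers are centred on the cards (gap centre ≈391, card centre ≈392) but the tips ride above them. When open they stand further back than I assumed. I'll open to 66 mm and feel downwards.

```bash
python3 -m handwheel '[[0,0,0,0],[0,0,0,0],[0,0,0,0]]' 66 30 | grep width
for i in 1; do python3 -m handwheel '[[0.16,0,0,0],[0,0,0,0],[0,0,0,0]]'; python3 -m handwheel '[[0.12,0,0,0],[0,0,0,0],[0,0,0,0]]';python3 -m handwheel '[[0.08,0,0,0],[0,0,0,0],[0,0,0,0]]';done | egrep 'pos|force'
```

```text
gripper_width: 0.0657
eef_pos: [0.4025, 0.1762, 0.0068]
ft_force: [-0.0, 0.2, -0.2]
eef_pos: [0.4026, 0.1763, 0.0039]
ft_force: [-0.2, -0.6, 0.3]
eef_pos: [0.4027, 0.1763, 0.002]
ft_force: [-1.0, 0.5, -0.3]
```

```bash
python3 -m handwheel '[[0,0,0,0],[0,0,0,0],[0,0,0,0],[0,0,0,0],[0,0,0,0],[0,0,0,0],[0,0,0,0],[0,0,0,0]]' 52 30
```

```text
time: 6.33
eef_pos: [0.4028, 0.1763, 0.0022]
tcp_rot: [[-0.0, -0.343, 0.94], [-0.0, 0.94, 0.343], [-1.0, -0.0, -0.0]]
ft_force: [-0.4, -1.0, -0.5]
gripper_width: 0.052
```

```bash
python3 - <<'E'
from h import *
from plant import *
f=pickle.load(open("w2.pkl","rb"));w=lambda p,z:plane(f,(p[0]/1.5625-.2,p[1]/1.5625-.2),z,True)
q=[w(p,.013) for p in[(313,254),(460,250),(463,455),(330,455)]]
print(np.mean(q,0),[(np.linalg.norm(q[i]-q[(i+1)%4]),yaw(q[i],q[(i+1)%4])) for i in range(4)])
R=np.array(f["R"]);t=np.array(f["t"]);s=read_state()
# where in the image do points with known gap 50mm at height z fall: finger front inner edges seen at (318,370),(468,370)
for z in(.0,.01,.02,.03,.04,.05):
    a,b=w((318,370),z),w((468,370),z);print(z,np.linalg.norm(a-b),(a+b)/2)
f=grab_frame("wrist");pickle.dump(f,open("w3.pkl","wb"))
cv2.imwrite("pics/w3.png",cv2.convertScaleAbs(cv2.resize(f["image"][200:330,130:370],None,fx=3.3,fy=3.3,interpolation=cv2.INTER_CUBIC),alpha=2))
E
```

```text
[0.4031 0.1772 0.013 ] [(np.float64(0.05264844896194953), np.float64(111.57166879623496)), (np.float64(0.08829985513606264), np.float64(24.062906564738423)), (np.float64(0.05689693661609647), np.float64(-70.20187824370724)), (np.float64(0.08645633025900497), np.float64(-158.68224197353243))]
0.0 0.0630876880936902 [0.4114 0.1808 0.    ]
0.01 0.0594867580537018 [0.4069 0.1791 0.01  ]
0.02 0.05588582801371336 [0.4025 0.1774 0.02  ]
0.03 0.052284897973724986 [0.398  0.1757 0.03  ]
0.04 0.048683967933736555 [0.3935 0.174  0.04  ]
0.05 0.04508303789374816 [0.389  0.1723 0.05  ]
```

View pics/w3.png

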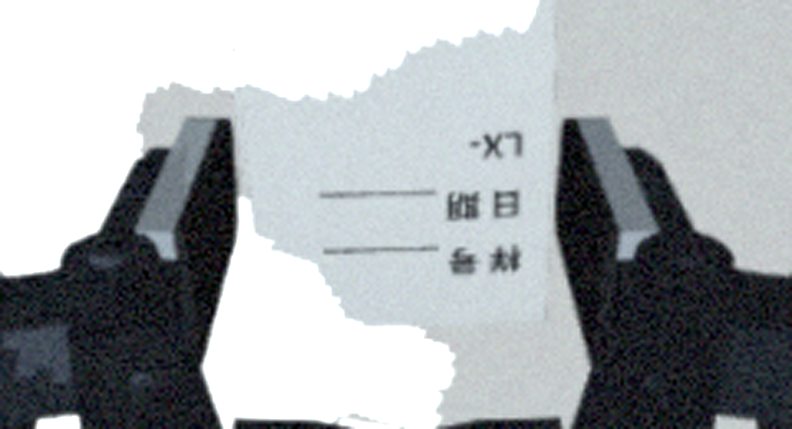

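```bash
python3 -m handwheel '[[0,0,0,0],[0,0,0,0],[0,0,0,0],[0,0,0,0],[0,0,0,0],[0,0,0,0],[0,0,0,0],[0,0,0,0]]' 40 30
```

```text
time: 7.05
eef_pos: [0.4028, 0.1764, 0.0022]
tcp_rot: [[-0.0, -0.342, 0.94], [-0.0, 0.94, 0.342], [-1.0, -0.0, -0.0]]
ft_force: [-0.5, -0.1, 0.3]
gripper_width: 0.04
```

Even at 40 mm there is no contact, so the tips stand at least 11 mm behind the stated TCP at this opening. The picture suggests ~20–25 mm. I'll open again and feel further down; 10 mm is provably clear.

```bash
python3 -m handwheel '[[0,0,0,0],[0,0,0,0],[0,0,0,0],[0,0,0,0]]' 66 30 | grep width
(python3 -m handwheel '[[0.2,0,0,0],[0,0,0,0],[0,0,0,0]]'; python3 -m handwheel '[[0.1,0,0,0],[0,0,0,0],[0,0,0,0]]';python3 -m handwheel '[[0.1,0,0,0],[0,0,0,0],[0,0,0,0]]') | egrep 'pos|force'
```

```text
gripper_width: 0.0662
eef_pos: [0.4024, 0.1762, -0.0033]
ft_force: [0.0, -0.4, -0.3]
eef_pos: [0.4027, 0.1763, -0.0055]
ft_force: [-0.1, 0.2, 0.4]
eef_pos: [0.4027, 0.1763, -0.008]
ft_force: [0.2, 0.0, -0.0]
```

```bash
python3 -m handwheel '[[0,0,0,0],[0,0,0,0],[0,0,0,0],[0,0,0,0],[0,0,0,0],[0,0,0,0]]' 50 30 | egrep 'width|force'
```

```text
ft_force: [-0.8, -0.3, -0.0]
gripper_width: 0.05
```

```bash
python3 -m handwheel '[[0,0,0,0],[0,0,0,0],[0,0,0,0],[0,0,0,0]]' 66 30 | grep width
(python3 -m handwheel '[[0.2,0,0,0],[0,0,0,0],[0,0,0,0]]'; python3 -m handwheel '[[0.1,0,0,0],[0,0,0,0],[0,0,0,0]]';python3 -m handwheel '[[0.1,0,0,0],[0,0,0,0],[0,0,0,0]]';python3 -m handwheel '[[0,0,0,0],[0,0,0,0],[0,0,0,0],[0,0,0,0],[0,0,0,0],[0,0,0,0]]' 50 30) | egrep 'pos|force|width'
```

```text
gripper_width: 0.0662
eef_pos: [0.4024, 0.1762, -0.0132]
ft_force: [0.4, -0.6, -0.2]
gripper_width: 0.066
eef_pos: [0.4027, 0.1763, -0.0155]
ft_force: [0.4, -0.2, 0.7]
gripper_width: 0.0658
eef_pos: [0.4027, 0.1763, -0.018]
ft_force: [0.5, 0.4, -0.7]
gripper_width: 0.0659
eef_pos: [0.4029, 0.1764, -0.0175]
ft_force: [-1.4, -0.2, 5.3]
gripper_width: 0.0558
```

Gripped at 55.8 mm with a light touch on the table. So the tips at this opening stand about 18 mm behind the stated TCP; I'll use this as the working calibration. Lift, turn and check.

```bash
python3 -m handwheel '[[-0.2,0,0,0],[-0.4,0,0,0],[-0.7,0,0,0],[-0.7,0,0,0],[0,0,0,0]]' - 40
python3 -m handwheel '[[-0.2,0,0,-0.98],[-0.2,0,0,-0.98],[-0.2,0,0,-0.98],[-0.2,0,0,-0.98],[-0.2,0,0,-0.98],[-0.2,0,0,-0.98],[-0.2,0,0,-0.98],[-0.2,0,0,-0.98],[-0.2,0,0,-0.98],[-0.2,0,0,-0.98],[0,0,0,-0.98],[0,0,0,-0.98]]' | grep width
python3 - <<'E'
from h import *
from plant import *
f=grab_frame("wrist");pickle.dump(f,open("w4.pkl","wb"))
cv2.imwrite("pics/w4.png",cv2.resize(f["image"],None,fx=1.5625,fy=1.5625,interpolation=cv2.INTER_CUBIC))
go(.572,-.1838,.05,191.3)
E
```

```text
time: 10.63
eef_pos: [0.4051, 0.1773, 0.0347]
tcp_rot: [[0.005, -0.342, 0.94], [0.002, 0.94, 0.342], [-1.0, 0.0, 0.005]]
ft_force: [-0.0, 0.1, -0.8]
gripper_width: 0.0552
gripper_width: 0.0555
at [0.4026 0.1763 0.0817] yaw -168.6 j [ 24.  12. -32.  45.   0. -78.] | twist units 0.02 then shift units x 1.27 y -3.82 z -15.45
```

View pics/w4.png

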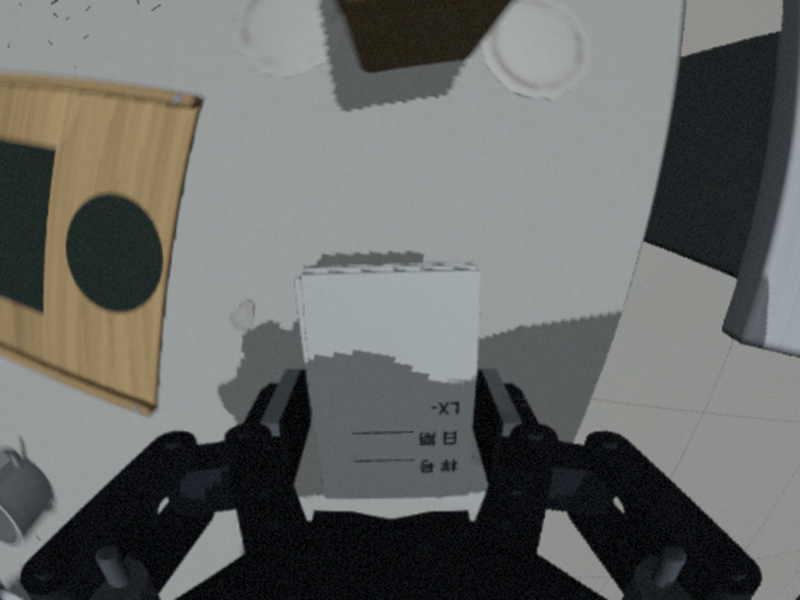

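Cards held level: corners (303,268), (478,266), (488,500), (300,497). I'll carry them above the tin.

```bash
python3 - <<'E'
from h import *
f=pickle.load(open("w4.pkl","rb"));w=lambda p,z:plane(f,(p[0]/1.5625-.2,p[1]/1.5625-.2),z,True)
q=[w(p,.112) for p in[(303,272),(478,270),(488,500),(300,497)]]
print(np.mean(q,0),[(np.linalg.norm(q[i]-q[(i+1)%4]),yaw(q[i],q[(i+1)%4])) for i in range(4)])
E
python3 -m handwheel '[[-0.9,0,0,0],[-0.9,0,0,0],[-0.9,-0.1,-0.5,0],[-0.1,-0.24,-0.97,0],[0,-0.24,-0.97,0],[0,-0.24,-0.97,0],[0,-0.24,-0.97,0],[0,-0.24,-0.97,0],[0,-0.24,-0.97,0],[0,-0.24,-0.97,0],[0,-0.24,-0.97,0],[0,-0.24,-0.97,0]]' | egrep 'pos|width'
python3 -m handwheel '[[0,-0.24,-0.97,0],[0,-0.24,-0.97,0],[0,-0.24,-0.97,0],[0,-0.24,-0.97,0],[0,-0.24,-0.97,0],[0,-0.24,-0.97,0],[0,-0.2,-0.4,0],[0,0,0,0],[0,0,0,0],[0,0,0,0]]' | egrep 'pos|width'
python3 - <<'E'
from h import *
go(.572,-.1838,.05,191.3)
E
```

```text
[0.4027 0.177  0.112 ] [(np.float64(0.052414157793310136), np.float64(-168.10719716395047)), (np.float64(0.08968411676467747), np.float64(108.22650458543775)), (np.float64(0.07140851899729499), np.float64(9.822594379216394)), (np.float64(0.08702936987210926), np.float64(-84.07863373940081))]
eef_pos: [0.5019, -0.0408, 0.1514]
gripper_width: 0.0553
eef_pos: [0.5706, -0.1834, 0.1516]
gripper_width: 0.0556
at [ 0.5706 -0.1834  0.1516] yaw -169.1 j [ -18.   24.   -3.   63.    0. -119.] | twist units -0.06 then shift units x 4.07 y -0.05 z -0.03
```

```bash
python3 -m handwheel '[[0.8,-0.04,0,0],[0.8,0,0,0],[0.8,0,0,0],[0.8,0,0,0],[0.8,0,0,0],[0.8,0,0,0],[0.8,0,0,0],[0.5,0,0,0],[0.2,0,0,0],[0,0,0,0],[0,0,0,0],[0,0,0,0]]' | egrep 'pos|force|width'
python3 -m handwheel '[[0.08,0,0,0],[0,0,0,0],[0,0,0,0]]' | egrep 'pos|force'
```

```text
eef_pos: [0.5734, -0.1842, -0.0041]
ft_force: [-0.1, -1.1, -0.2]
gripper_width: 0.0547
eef_pos: [0.5729, -0.1845, -0.0068]
ft_force: [-0.4, -0.4, -0.7]
```

```bash
python3 -m handwheel '[[0.08,0,0,0],[0,0,0,0],[0,0,0,0]]' | egrep 'pos|force'
python3 -m handwheel '[[0.08,0,0,0],[0,0,0,0],[0,0,0,0]]' | egrep 'pos|force'
```

```text
eef_pos: [0.5723, -0.1844, -0.0095]
ft_force: [0.7, 0.4, -0.4]
eef_pos: [0.5728, -0.1845, -0.0113]
ft_force: [-0.0, 0.3, -0.2]
```

```bash
python3 -m handwheel '[[0.04,0,0,0],[0,0,0,0],[0,0,0,0],[0,0,0,0]]' 70 | egrep 'force|width'
python3 -m handwheel '[[-0.3,0,0,0],[-0.8,0,0,0],[-0.8,0,0,0],[-0.8,0,0,0],[-0.8,0,0,0],[-0.8,0,0,0],[-0.8,0,0,0],[-0.8,0,0,0.76],[-0.4,0,0,0.76],[0,0,0,0.76],[0,0,0,0],[0,0,0,0]]' | egrep 'pos'
python3 - <<'E'
from h import *
from plant import *
f=grab_frame("wrist");pickle.dump(f,open("w5.pkl","wb"))
cv2.imwrite("pics/w5.png",cv2.resize(f["image"],None,fx=1.5625,fy=1.5625,interpolation=cv2.INTER_CUBIC))
go(.4747,.4044,.09,175.6)
E
```

```text
ft_force: [0.8, -0.0, 0.7]
gripper_width: 0.0696
eef_pos: [0.5724, -0.1843, 0.1456]
at [ 0.5721 -0.1842  0.1451] yaw 175.3 j [ -18.   24.   -4.   62.   -0. -103.] | twist units -0.04 then shift units x 2.20 y 5.69 z 23.18
```

View pics/w5.png

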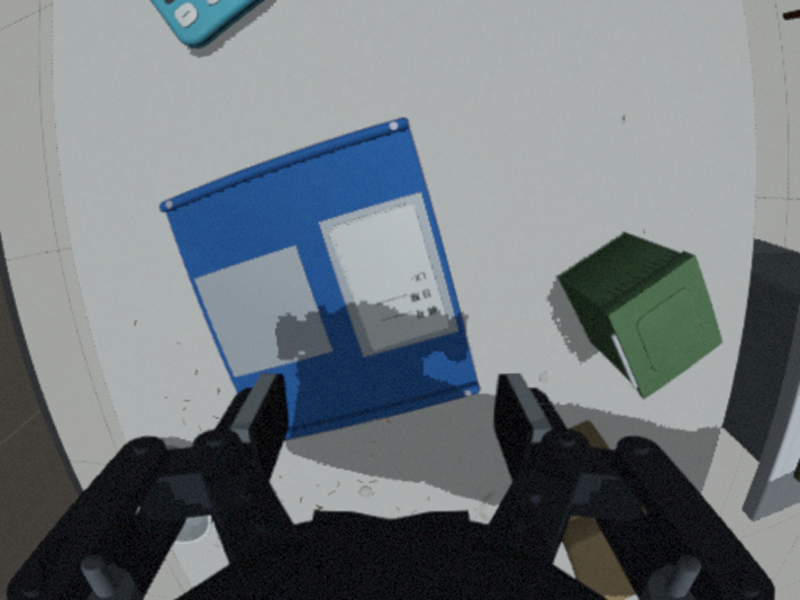

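Cards lie square on the oblong pad. The caddy's top corners are at (608,316), (690,255), (722,342) and (645,396).

```bash
python3 - <<'E'
from h import *
f=pickle.load(open("w5.pkl","rb"));w=lambda p,z:plane(f,(p[0]/1.5625-.2,p[1]/1.5625-.2),z,True)
def r(n,l,z):
    q=[w(p,z) for p in l];print(n,np.mean(q,0)[:2],[(round(float(np.linalg.norm(q[i]-q[(i+1)%4]))*1e3),round(float(yaw(q[i],q[(i+1)%4])),1)) for i in range(4)])
r("caddy",[(608,316),(690,255),(722,342),(645,396)],.091)
r("sq",[(195,277),(297,246),(332,351),(236,378)],.006)
r("ob",[(320,221),(422,194),(458,332),(363,357)],.006)
r("card",[(331,228),(416,204),(455,328),(370,350)],.018)
im=cv2.resize(f["image"][145:265,345:475],None,fx=4,fy=4,interpolation=cv2.INTER_CUBIC)
d=pickle.load(open("f0.pkl","rb"))
i2=cv2.resize(d["scene"]["image"][212:260,240:285],None,fx=8,fy=8,interpolation=cv2.INTER_CUBIC)
i2=cv2.resize(i2,(390,480));cv2.imwrite("pics/cad.png",cv2.convertScaleAbs(np.hstack([im[:480,:400],i2]),alpha=2))
E
python3 -m handwheel '[[0,0.24,0.95,0],[0,0.24,0.95,0],[0,0.24,0.95,0],[0,0.24,0.95,0],[0,0.24,0.95,0],[0,0.24,0.95,0],[0,0.24,0.95,0],[0,0.24,0.95,0],[0,0.24,0.95,0],[0,0.24,0.95,0],[0,0.24,0.95,0],[0,0.24,0.95,0]]' 30 | egrep 'pos'
python3 -m handwheel '[[0,0.24,0.95,0],[0,0.24,0.95,0],[0,0.24,0.95,0],[0,0.24,0.95,0],[0,0.24,0.95,0],[0,0.24,0.95,0],[0,0.24,0.95,0],[0,0.24,0.95,0],[0.3,0.24,0.95,0],[0.3,0.24,0.95,0],[0.3,0.24,0.95,0],[0.3,0.24,0.95,0]]' | egrep 'pos'
python3 -m handwheel '[[0,0,0.4,0],[0,0,0,0],[0,0,0,0],[0,0,0,0]]'|grep pos
python3 - <<'E'
from h import *
from plant import *
f=grab_frame("wrist");pickle.dump(f,open("w6.pkl","wb"))
cv2.imwrite("pics/w6.png",cv2.resize(f["image"],None,fx=1.5625,fy=1.5625,interpolation=cv2.INTER_CUBIC))
go(.4747,.4044,.05,175.6)
E
```

```text
caddy [ 0.414  -0.1621] [(61, -149.3), (66, 121.3), (62, 27.5), (62, -59.7)]
sq [ 0.6656 -0.1628] [(80, -169.7), (79, 100.8), (79, 12.8), (82, -78.5)]
ob [ 0.5729 -0.1816] [(69, -170.0), (99, 101.1), (70, 11.2), (101, -79.2)]
card [ 0.5712 -0.1839] [(56, -169.0), (87, 103.7), (60, 10.8), (87, -78.8)]
eef_pos: [0.5236, 0.1067, 0.1446]
eef_pos: [0.4758, 0.3965, 0.1141]
eef_pos: [0.4777, 0.4045, 0.1153]
at [0.4778 0.4044 0.1155] yaw 175.2 j [ 40.  28.  -3.  60.  -0. -45.] | twist units -0.06 then shift units x 2.62 y 0.12 z -0.01
```

View pics/w6.png

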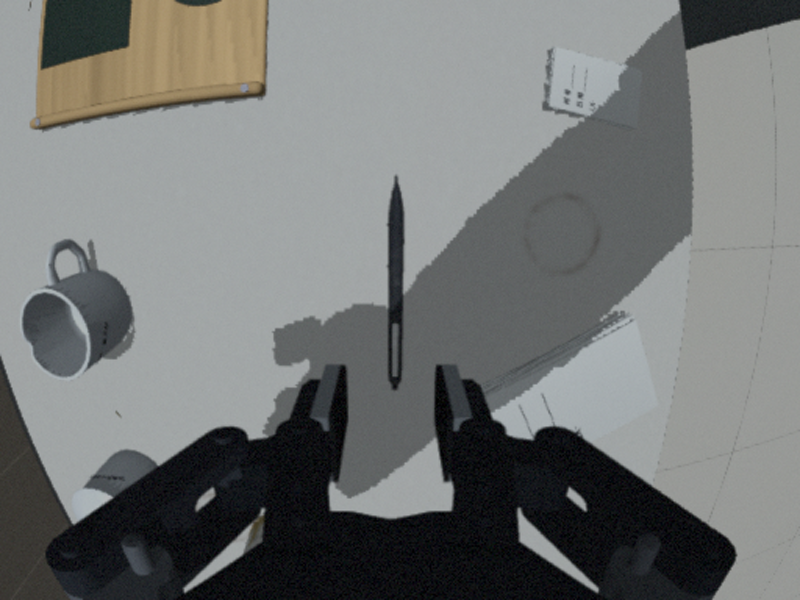

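View pics/cad.png

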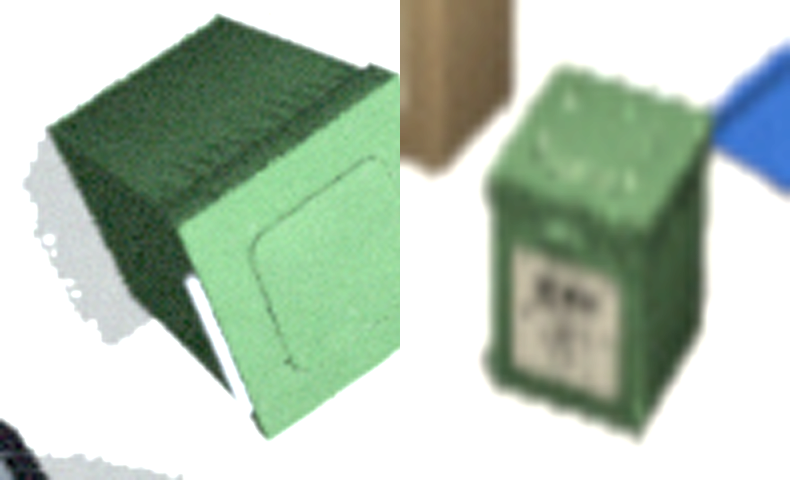

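The caddy's lip and label face points to −150°, so its x axis is at ≈30° and the jaws go at 120°. In w6 the pen runs from (397,178) to (395,388).

```bash
python3 - <<'E'
from h import *
from plant import *
f=pickle.load(open("w6.pkl","rb"));w=lambda p,z:plane(f,(p[0]/1.5625-.2,p[1]/1.5625-.2),z,True)
a,b=w((397,178),.005),w((395,388),.005);c=(a+b)/2;print(a,b,np.linalg.norm(a-b),yaw(a,b))
z0=read_state()["eef_pos"][2]
for dz in(-.01,0,.01,.02,.03):
    p,q=w((346,366),z0+dz),w((436,366),z0+dz);print(dz,np.linalg.norm(p-q),(p+q)/2)
go(c[0],c[1],.03,yaw(a,b)+90)
E
```

```text
[0.469  0.3392 0.005 ] [0.4812 0.4743 0.005 ] 0.13556991958755368 84.83685737746475
-0.01 0.03719755125818547 [0.4786 0.4111 0.1055]
0 0.03505854243601313 [0.4782 0.4064 0.1155]
0.01 0.03291953361384075 [0.4778 0.4018 0.1255]
0.02 0.03078052479166841 [0.4774 0.3971 0.1355]
0.03 0.02864151596949603 [0.477  0.3924 0.1455]
at [0.4778 0.4044 0.1155] yaw 175.2 j [ 40.  28.  -3.  60.  -0. -45.] | twist units 0.05 then shift units x 3.42 y 0.12 z 0.09
```

```bash
python3 -m handwheel '[[0.8,0.03,0.03,0.05],[0.8,0.03,0.03,0],[0.8,0.03,0.03,0],[0.8,0.03,0,0],[0.8,0,0,0],[0.4,0,0,0],[0,0,0,0],[0,0,0,0],[0,0,0,0]]' 22 30| egrep 'pos|force|width'
python3 -m handwheel '[[0.1,0,0,0],[0,0,0,0],[0,0,0,0]]'| egrep 'pos|force'
python3 -m handwheel '[[0.1,0,0,0],[0,0,0,0],[0,0,0,0]]'| egrep 'pos|force'
```

```text
eef_pos: [0.4757, 0.4085, 0.0066]
ft_force: [0.7, 1.0, -0.1]
gripper_width: 0.0216
eef_pos: [0.4751, 0.4085, 0.0034]
ft_force: [-0.1, 0.7, 0.7]
eef_pos: [0.4745, 0.4081, 0.0]
ft_force: [0.2, 0.5, -0.3]
```

```bash
python3 -m handwheel '[[0.1,0,0,0],[0,0,0,0],[0,0,0,0]]'| egrep 'pos|force'
python3 -m handwheel '[[0.1,0,0,0],[0,0,0,0],[0,0,0,0]]'| egrep 'pos|force'
python3 -m handwheel '[[0,0,0,0],[0,0,0,0],[0,0,0,0],[0,0,0,0],[0,0,0,0]]' 6 30| egrep 'pos|force|width'
```

```text
eef_pos: [0.4744, 0.408, -0.0026]
ft_force: [0.0, -0.3, -0.3]
eef_pos: [0.4745, 0.408, -0.0051]
ft_force: [0.5, 0.2, 0.1]
eef_pos: [0.4747, 0.4082, -0.0048]
ft_force: [-0.3, 0.7, 0.6]
gripper_width: 0.006
```

```bash
python3 -m handwheel '[[0,0,0,0],[0,0,0,0],[0,0,0,0]]' 22 | grep width
python3 -m handwheel '[[0.2,0,0,0],[0,0,0,0],[0,0,0,0]]'| egrep 'pos|force'
python3 -m handwheel '[[0.1,0,0,0],[0,0,0,0],[0,0,0,0]]'| egrep 'pos|force'
python3 -m handwheel '[[0,0,0,0],[0,0,0,0],[0,0,0,0],[0,0,0,0],[0,0,0,0]]' 5 30| egrep 'pos|force|width'
```

```text
gripper_width: 0.0218
eef_pos: [0.4743, 0.4078, -0.0104]
ft_force: [-0.1, -0.5, 0.2]
eef_pos: [0.4745, 0.4081, -0.0126]
ft_force: [0.3, 0.2, 0.3]
eef_pos: [0.4747, 0.4082, -0.0123]
ft_force: [-0.7, -0.5, 0.6]
gripper_width: 0.0063
```

```bash
python3 -m handwheel '[[0,0,0,0],[0,0,0,0],[0,0,0,0]]' 22 | grep width
python3 -m handwheel '[[0.1,0,0,0],[0,0,0,0],[0,0,0,0]]'| egrep 'pos|force'
python3 -m handwheel '[[0.1,0,0,0],[0,0,0,0],[0,0,0,0]]'| egrep 'pos|force'
python3 -m handwheel '[[0,0,0,0],[0,0,0,0],[0,0,0,0],[0,0,0,0],[0,0,0,0]]' 5 30| egrep 'pos|force|width'
```

```text
gripper_width: 0.022
eef_pos: [0.4744, 0.408, -0.0151]
ft_force: [-0.1, -0.0, 0.7]
eef_pos: [0.4745, 0.408, -0.0176]
ft_force: [0.2, -0.6, -0.5]
eef_pos: [0.4747, 0.4082, -0.0173]
ft_force: [0.2, -0.2, 0.6]
gripper_width: 0.008
```

Pen gripped at 8.0 mm. I'll lift it and carry it to the cards.

```bash
python3 -m handwheel '[[-0.2,0,0,0],[-0.4,0,0,0],[-0.7,0,0,-0.8],[-0.8,0,0,-0.8],[-0.8,0,0,-0.8],[-0.8,0,0,0],[-0.8,0,0,0],[0,0,0,0],[0,0,0,0],[0,0,0,0]]' - 40 | egrep 'pos|width'
python3 -c "
from h import *
go(.572,-.185,.03,191.3)"
```

```text
eef_pos: [0.4744, 0.408, 0.0951]
gripper_width: 0.008
at [0.4744 0.408  0.0951] yaw -168.6 j [ 41.  28.  -5.  57.  -0. -61.] | twist units 0.01 then shift units x 2.60 y 0.82 z -24.02
```

```bash
python3 -m handwheel '[[0,0.03,-0.5,0],[0,0.03,-0.96,0],[0,0.03,-0.96,0],[0,0.03,-0.96,0],[0,0.03,-0.96,0],[0,0.03,-0.96,0],[0,0.03,-0.96,0],[0,0.03,-0.96,0],[0,0.03,-0.96,0],[0,0.03,-0.96,0],[0,0.03,-0.96,0],[0,0.03,-0.96,0]]' | grep pos
python3 -m handwheel '[[0,0.03,-0.96,0],[0,0.03,-0.96,0],[0,0.03,-0.96,0],[0,0.03,-0.96,0],[0,0.03,-0.96,0],[0,0.03,-0.96,0],[0,0.03,-0.96,0],[0,0.03,-0.96,0],[0,0.03,-0.96,0],[0,0.03,-0.96,0],[0,0.03,-0.96,0],[0,0.03,-0.96,0]]' | grep pos
python3 -m handwheel '[[0,0.03,-0.3,0],[0,0,0,0],[0,0,0,0],[0,0,0,0]]' | egrep 'pos|width'
python3 -c "
from h import *
go(.5715,-.182,.006,191.3)"
```

```text
eef_pos: [0.5188, 0.1329, 0.0938]
eef_pos: [0.5664, -0.1504, 0.0937]
eef_pos: [0.5679, -0.1554, 0.0945]
gripper_width: 0.0078
at [ 0.5679 -0.1554  0.0945] yaw -168.6 j [ -15.   25.  -10.   55.    0. -117.] | twist units 0.01 then shift units x 3.54 y 0.07 z -1.07
```

```bash
python3 -m handwheel '[[0.2,0.03,-0.55,0],[0.6,0.03,-0.5,0],[0.8,0,0,0],[0.8,0,0,0],[0.6,0,0,0],[0.4,0,0,0],[0,0,0,0],[0,0,0,0],[0,0,0,0]]' | egrep 'pos|force'
python3 -m handwheel '[[0.1,0,0,0],[0,0,0,0],[0,0,0,0]]'| egrep 'pos|force'
python3 -m handwheel '[[0.06,0,0,0],[0,0,0,0],[0,0,0,0]]'| egrep 'pos|force'
```

```text
eef_pos: [0.5736, -0.1824, 0.011]
ft_force: [-0.4, -0.2, -0.1]
eef_pos: [0.5732, -0.1825, 0.0083]
ft_force: [0.1, -1.0, -0.8]
eef_pos: [0.5727, -0.1823, 0.0062]
ft_force: [-0.6, 0.7, -0.8]
```

```bash
python3 -m handwheel '[[0.06,0,0,0],[0,0,0,0],[0,0,0,0]]'| egrep 'pos|force'
python3 -m handwheel '[[0.06,0,0,0],[0,0,0,0],[0,0,0,0]]'| egrep 'pos|force'
python3 -m handwheel '[[0.04,0,0,0],[0,0,0,0],[0,0,0,0]]'| egrep 'pos|force'
```

```text
eef_pos: [0.5726, -0.1823, 0.0045]
ft_force: [-0.5, -0.0, -0.3]
eef_pos: [0.5726, -0.1823, 0.003]
ft_force: [-0.2, -0.6, 0.3]
eef_pos: [0.5726, -0.1823, 0.0021]
ft_force: [-0.6, -0.9, -0.1]
```

```bash
python3 -m handwheel '[[0,0,0,0],[0,0,0,0],[0,0,0,0]]' 24 | egrep 'force|width'
python3 -m handwheel '[[-0.2,0,0,0],[-0.4,0,0,0],[-0.7,0,0,0],[-0.8,0,0,0],[-0.8,0,0,0],[-0.8,0,0,0],[-0.8,0,0,0],[-0.8,0,0,0],[-0.7,0,0,0],[0,0,0,0],[0,0,0,0]]' 85 | egrep 'pos|width'
python3 - <<'E'
from h import *
from plant import *
f=grab_frame("wrist");pickle.dump(f,open("w7.pkl","wb"))
cv2.imwrite("pics/w7.png",cv2.resize(f["image"],None,fx=1.5625,fy=1.5625,interpolation=cv2.INTER_CUBIC))
go(.414,-.161,.145,120)
E
```

```text
ft_force: [-0.6, 0.4, -0.6]
gripper_width: 0.0239
eef_pos: [0.5738, -0.1827, 0.1541]
gripper_width: 0.0852
at [ 0.5728 -0.1824  0.1526] yaw -168.6 j [ -18.   24.   -3.   63.   -0. -119.] | twist units 10.38 then shift units x 0.30 y 3.92 z -5.07
```

View pics/w7.png

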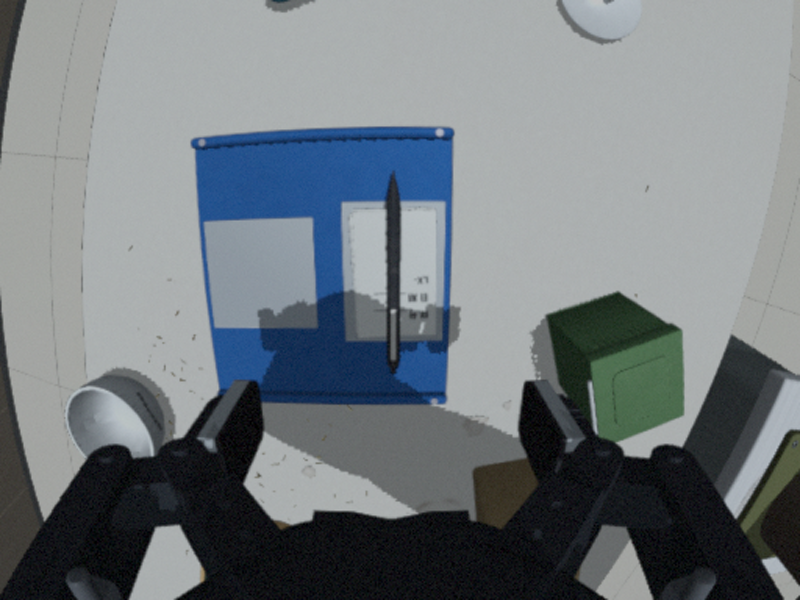

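The pen lies centred along the cards: pen from (393,172) to (393,374), card from (348,208) to (440,340). Next I'll refine the caddy from this view, with top corners (588,357), (678,328), (684,413) and (597,440).

```bash
python3 - <<'E'
from h import *
f=pickle.load(open("w7.pkl","rb"));w=lambda p,z:plane(f,(p[0]/1.5625-.2,p[1]/1.5625-.2),z,True)
def r(n,l,z):
    q=[w(p,z) for p in l];print(n,np.mean(q,0)[:2],[(round(float(np.linalg.norm(q[i]-q[(i+1)%4]))*1e3),round(float(yaw(q[i],q[(i+1)%4])),1)) for i in range(4)])
r("caddy",[(588,357),(678,328),(684,413),(597,440)],.091)
r("sq",[(205,222),(313,218),(318,328),(215,328)],.006)
r("card",[(349,210),(437,208),(441,341),(352,340)],.019)
a,b=w((393,172),.025),w((393,374),.025);print("pen",(a+b)/2,np.linalg.norm(a-b),yaw(a,b))
E
python3 -m handwheel '[[0,0,0,0.95],[0,0,0,0.95],[0,0,0,0.95],[0,0,0,0.95],[0,0,0,0.95],[0,0,0,0.95],[0,0,0,0.95],[0,0,0,0.95],[0,0,0,0.95],[0,0,0,0.95],[0,0,0,0.88],[0,0,0,0]]'|grep pos
python3 -m handwheel '[[0,0.56,-0.72,0],[0,0.56,-0.72,0],[0,0.56,-0.72,0],[0,0.56,-0.72,0],[0,0.56,-0.72,0],[0,0.56,-0.72,0],[0,0.56,-0.72,0],[0,0,0,0],[0,0,0,0],[0,0,0,0]]'|grep pos
python3 -c "
from h import *
go(.414,-.161,.05,120)"
```

```text
caddy [ 0.4157 -0.1642] [(62, -153.3), (65, 121.4), (66, 23.6), (61, -61.8)]
sq [ 0.6654 -0.1625] [(79, -168.5), (79, 101.6), (80, 12.1), (80, -78.9)]
card [ 0.5722 -0.183 ] [(57, -167.3), (92, 104.6), (62, 10.7), (90, -78.6)]
pen [ 0.5735 -0.1832  0.025 ] 0.13745045939478703 101.43881073191652
eef_pos: [0.5716, -0.182, 0.1505]
eef_pos: [0.415, -0.1606, 0.152]
at [ 0.415  -0.1606  0.152 ] yaw 120.1 j [-21.   9. -25.  56.   0. -51.] | twist units 0.01 then shift units x 4.08 y 0.01 z -0.04
```

```bash
python3 -m handwheel '[[0.4,-0.07,-0.05,0],[0.7,0,0,0],[0.7,0,0,0],[0.7,0,0,0],[0.7,0,0,0],[0.7,0,0,0],[0.4,0,0,0],[0.26,0,0,0],[0,0,0,0],[0,0,0,0]]'|egrep 'pos|force'
python3 -m handwheel '[[0,0,0,0],[0,0,0,0],[0,0,0,0],[0,0,0,0],[0,0,0,0],[0,0,0,0]]' 58 35
python3 -m handwheel '[[-0.1,0,0,0],[-0.2,0,0,0],[-0.4,0,0,0],[-0.4,0,0,0],[-0.4,0,0,0],[0,0,0,0],[0,0,0,0],[0,0,0,0]]'
```

```text
eef_pos: [0.415, -0.1627, 0.038]
ft_force: [-0.1, 0.2, -0.6]
time: 33.08
eef_pos: [0.4153, -0.1627, 0.0392]
tcp_rot: [[0.002, -0.5, 0.866], [-0.0, 0.866, 0.5], [-1.0, -0.001, 0.002]]
ft_force: [-0.9, 0.4, 6.4]
gripper_width: 0.0654
time: 33.75
eef_pos: [0.414, -0.1625, 0.0753]
tcp_rot: [[-0.001, -0.5, 0.866], [0.0, 0.866, 0.5], [-1.0, 0.0, -0.0]]
ft_force: [1.1, 0.6, -0.9]
gripper_width: 0.0652
```

```bash
python3 -m handwheel '[[-0.6,0,0,0],[-0.6,0,0,0.5],[-0.6,0,0,0.7],[0,0,0,0.8],[0,0,0,0.73],[0,0,0,0],[0,0,0,0]]' - 45|egrep 'pos|width'
python3 -c "
from h import *
go(.6652,-.164,.05,101.3)"
```

```text
eef_pos: [0.4137, -0.1624, 0.1199]
gripper_width: 0.0649
at [ 0.4137 -0.1624  0.1199] yaw 101.4 j [-21.  11. -28.  52.  -0. -33.] | twist units 0.01 then shift units x 2.80 y -2.03 z 9.85
```

```bash
python3 -m handwheel '[[0,-0.1,0.5,0],[0,-0.18,0.9,0],[0,-0.18,0.9,0],[0,-0.18,0.9,0],[0,-0.18,0.9,0],[0,-0.18,0.9,0],[0,-0.18,0.9,0],[0,-0.18,0.9,0],[0,-0.18,0.9,0],[0,-0.18,0.9,0],[0,-0.18,0.9,0],[0,-0.13,0.35,0]]'|grep pos
python3 -m handwheel '[[0,0,0,0],[0,0,0,0],[0,0,0,0]]'|egrep 'pos|width'
python3 -c "
from h import *
go(.6652,-.164,.05,101.3)"
```

```text
eef_pos: [0.6685, -0.164, 0.1191]
eef_pos: [0.6643, -0.1642, 0.1198]
gripper_width: 0.0648
at [ 0.6643 -0.1642  0.1198] yaw 101.3 j [-14.  33.   8.  65.  -0. -25.] | twist units -0.00 then shift units x 2.79 y 0.00 z 0.04
```

```bash
python3 -m handwheel '[[0.5,0,0.04,0],[0.7,0,0,0],[0.7,0,0,0],[0.5,0,0,0],[0.3,0,0,0],[0.1,0,0,0],[0,0,0,0],[0,0,0,0],[0,0,0,0]]'|egrep 'pos|force'
python3 -m handwheel '[[0.06,0,0,0],[0,0,0,0],[0,0,0,0]]'|egrep 'pos|force'
python3 -m handwheel '[[0.06,0,0,0],[0,0,0,0],[0,0,0,0]]'|egrep 'pos|force'
python3 -m handwheel '[[0.06,0,0,0],[0,0,0,0],[0,0,0,0]]'|egrep 'pos|force'
```

```text
eef_pos: [0.6676, -0.1645, 0.052]
ft_force: [0.2, -0.3, -1.5]
eef_pos: [0.667, -0.1643, 0.0496]
ft_force: [-0.2, 1.1, -2.3]
eef_pos: [0.6667, -0.1642, 0.0475]
ft_force: [-0.9, 0.6, -2.3]
eef_pos: [0.6666, -0.1642, 0.046]
ft_force: [-1.0, -0.4, -1.7]
```

```bash
python3 -m handwheel '[[0.06,0,0,0],[0,0,0,0],[0,0,0,0]]'|egrep 'pos|force'
python3 -m handwheel '[[0.04,0,0,0],[0,0,0,0],[0,0,0,0]]'|egrep 'pos|force'
```

```text
eef_pos: [0.6671, -0.1642, 0.0453]
ft_force: [-0.8, 0.3, 3.2]
eef_pos: [0.6672, -0.1642, 0.0453]
ft_force: [-2.0, 0.4, 7.0]
```

Caddy set down with a contact force of 7 N. I'll release and move to the tin.

```bash
python3 -m handwheel '[[0,0,0,0],[0,0,0,0],[0,0,0,0],[0,0,0,0]]' 85|egrep 'force|width'
python3 -m handwheel '[[-0.3,0,0,0],[-0.6,0,0,0],[-0.9,0,0,0],[-0.9,0,0,0],[-0.9,0,0,0],[-0.9,0,0,0],[-0.6,0,0,0],[0,0,0,0],[0,0,0,0]]'|egrep 'pos'
python3 -c "
from h import *
go(.429,.001,.17,101.3)"
```

```text
ft_force: [-0.6, 0.3, -0.8]
gripper_width: 0.0848
eef_pos: [0.6676, -0.1644, 0.1723]
at [ 0.6676 -0.1644  0.1723] yaw 101.2 j [-14.  32.  14.  72.  -0. -25.] | twist units -0.01 then shift units x 0.09 y 8.36 z -8.06
```

```bash
python3 -m handwheel '[[0,0.7,-0.67,0],[0,0.7,-0.67,0],[0,0.7,-0.67,0],[0,0.7,-0.67,0],[0,0.7,-0.67,0],[0,0.7,-0.67,0],[0,0.7,-0.67,0],[0,0.7,-0.67,0],[0,0.7,-0.67,0],[0,0.7,-0.67,0],[0,0.7,-0.67,0],[0,0.7,-0.67,0]]'|grep pos
python3 -m handwheel '[[0,0,0,0.95],[0,0,0,0.95],[0,0,0,0.95],[0,0,0,0.95],[0,0,0,0.95],[0,0,0,0.95],[0,0,0,0.95],[0,0,0,0.95],[0,0,0,0.95],[0,0,0,0.95],[0,0,0,0.95],[0,0,0,0.95]]'|grep pos
python3 -m handwheel '[[0,0,0,0.6],[0,0,0,0],[0,0,0,0]]'|grep pos
python3 - <<'E'
from h import *
from plant import *
f=grab_frame("wrist");pickle.dump(f,open("w8.pkl","wb"))
cv2.imwrite("pics/w8.png",cv2.resize(f["image"],None,fx=1.5625,fy=1.5625,interpolation=cv2.INTER_CUBIC))
go(.429,.001,.07,18)
E
```

```text
eef_pos: [0.4262, 0.0031, 0.1695]
eef_pos: [0.4273, 0.0026, 0.1695]
eef_pos: [0.4277, 0.0026, 0.17]
at [0.4279 0.0026 0.1702] yaw 18.8 j [  0.   7. -24.  59.  -0.  72.] | twist units 0.12 then shift units x 4.01 y 0.02 z 0.07
```

View pics/w8.png

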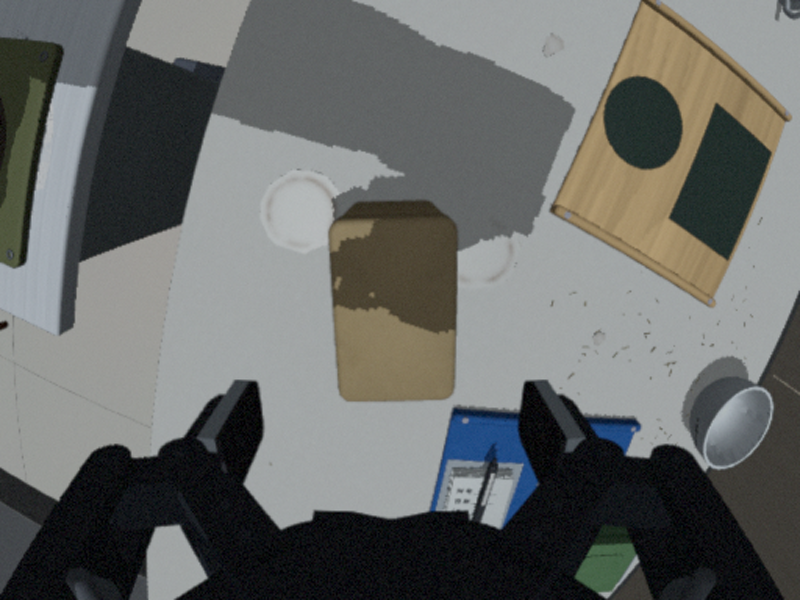

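Tin from above: top corners (329,219), (457,217), (454,400) and (339,401), nearly square to the jaws.

```bash
python3 - <<'E'
from h import *
f=pickle.load(open("w8.pkl","rb"));w=lambda p,z:plane(f,(p[0]/1.5625-.2,p[1]/1.5625-.2),z,True)
q=[w(p,.118) for p in[(329,217),(457,215),(454,400),(339,401)]]
print(np.mean(q,0)[:2],[(round(float(np.linalg.norm(q[i]-q[(i+1)%4]))*1e3),round(float(yaw(q[i],q[(i+1)%4])),1)) for i in range(4)])
c=np.mean(q,0);go(c[0],c[1],.065,18.8)
E
```

```text
[0.4295 0.0057] [(60, 19.8), (97, -69.6), (61, -160.7), (97, 109.7)]
at [0.4279 0.0026 0.1702] yaw 18.8 j [  0.   7. -24.  59.  -0.  72.] | twist units 0.00 then shift units x 4.21 y 0.10 z -0.10
```

```bash
python3 -m handwheel '[[0.4,0.08,-0.08,-0.14],[0.7,0,0,0],[0.7,0,0,0],[0.7,0,0,0],[0.7,0,0,0],[0.7,0,0,0],[0.4,0,0,0],[0.18,0,0,0],[0,0,0,0],[0,0,0,0]]'|egrep 'pos|force'
python3 -m handwheel '[[0,0,0,0],[0,0,0,0],[0,0,0,0],[0,0,0,0],[0,0,0,0],[0,0,0,0]]' 54 45
python3 -m handwheel '[[-0.1,0,0,0],[-0.2,0,0,0],[-0.4,0,0,0],[-0.6,0,0,0],[-0.7,0,0,0.8],[-0.7,0,0,0.9],[-0.5,0,0,0.9],[0,0,0,0.9],[0,0,0,0.2],[0,0,0,0],[0,0,0,0]]'
python3 -c "
from h import *
go(.6664,.1662,.066,-5.5)"
```

```text
eef_pos: [0.43, 0.0051, 0.0592]
ft_force: [0.5, -0.1, -0.4]
time: 42.3
eef_pos: [0.4305, 0.005, 0.0601]
tcp_rot: [[0.001, 0.941, 0.337], [-0.0, 0.337, -0.941], [-1.0, 0.001, 0.001]]
ft_force: [-1.7, -1.2, 6.5]
gripper_width: 0.0618
time: 43.22
eef_pos: [0.4293, 0.0052, 0.1387]
tcp_rot: [[-0.001, 0.995, -0.098], [0.0, -0.098, -0.995], [-1.0, -0.001, 0.0]]
ft_force: [-0.2, 0.4, -2.1]
gripper_width: 0.0612
at [0.4293 0.0052 0.1387] yaw -5.6 j [  1.   8. -28.  54.   0.  96.] | twist units -0.02 then shift units x 2.91 y 8.82 z -7.32
```

```bash
python3 -m handwheel '[[0,0.4,-0.33,0],[0,0.77,-0.64,0],[0,0.77,-0.64,0],[0,0.77,-0.64,0],[0,0.77,-0.64,0],[0,0.77,-0.64,0],[0,0.77,-0.64,0],[0,0.77,-0.64,0],[0,0.77,-0.64,0],[0,0.77,-0.64,0],[0,0.77,-0.64,0],[0,0.72,-0.59,0]]'|grep pos
python3 -m handwheel '[[0.5,0,0,0],[0.7,0,0,0],[0.7,0,0,0],[0.5,0,0,0],[0.2,0,0,0],[0,0,0,0],[0,0,0,0],[0,0,0,0]]'|egrep 'pos|force|width'
python3 -c "
from h import *
go(.6664,.1662,.066,-5.5)"
```

```text
eef_pos: [0.669, 0.1668, 0.1377]
eef_pos: [0.6686, 0.1655, 0.075]
ft_force: [-0.4, -0.7, -2.4]
gripper_width: 0.0612
at [0.6686 0.1655 0.075 ] yaw -5.7 j [ 14.  35.   4.  59.   0. 110.] | twist units -0.03 then shift units x 0.36 y -0.09 z -0.02
```

```bash
python3 -m handwheel '[[0.1,-0.05,0,0],[0.1,0,0,0],[0,0,0,0],[0,0,0,0]]'|egrep 'pos|force'
python3 -m handwheel '[[0.06,0,0,0],[0,0,0,0],[0,0,0,0]]'|egrep 'pos|force'
python3 -m handwheel '[[0.06,0,0,0],[0,0,0,0],[0,0,0,0]]'|egrep 'pos|force'
python3 -m handwheel '[[0.06,0,0,0],[0,0,0,0],[0,0,0,0]]'|egrep 'pos|force'
```

```text
eef_pos: [0.6664, 0.1652, 0.0693]
ft_force: [0.0, 0.2, -2.8]
eef_pos: [0.6664, 0.1652, 0.0676]
ft_force: [-0.4, -0.5, -1.5]
eef_pos: [0.6667, 0.1653, 0.0663]
ft_force: [0.2, 0.7, -2.8]
eef_pos: [0.6666, 0.1654, 0.0662]
ft_force: [-2.5, -0.6, 5.9]
```

```bash
python3 -m handwheel '[[0,0,0,0],[0,0,0,0],[0,0,0,0],[0,0,0,0]]' 85|egrep 'force|width'
python3 -m handwheel '[[-0.3,0,0,0],[-0.6,0,0,0],[-0.9,0,0,0],[-0.9,0,0,0],[-0.9,0,0,0],[-0.6,0,0,0],[0,0,0,0],[0,0,0,0]]'|egrep 'pos'
python3 -c "
from h import *
go(.467,-.41,.11)"
```

```text
ft_force: [0.4, -0.4, -0.4]
gripper_width: 0.0851
eef_pos: [0.6673, 0.1654, 0.1708]
at [0.6673 0.1654 0.1708] yaw -5.8 j [ 14.  32.  14.  71.   0. 110.] | twist units -0.00 then shift units x 2.43 y -5.66 z 23.71
```

```bash
python3 -m handwheel '[[0,-0.12,0.5,0],[0,-0.22,0.93,0],[0,-0.22,0.93,0],[0,-0.22,0.93,0],[0,-0.22,0.93,0],[0,-0.22,0.93,0],[0,-0.22,0.93,0],[0,-0.22,0.93,0],[0,-0.22,0.93,0],[0,-0.22,0.93,0],[0,-0.22,0.93,0],[0,-0.22,0.93,0]]' 40|grep pos
python3 -m handwheel '[[0,-0.22,0.93,0],[0,-0.22,0.93,0],[0,-0.22,0.93,0],[0,-0.22,0.93,0],[0,-0.22,0.93,0],[0,-0.22,0.93,0],[0,-0.22,0.93,0],[0,-0.22,0.93,0],[0,-0.22,0.93,0],[0.4,-0.22,0.93,0],[0.4,-0.22,0.93,0],[0.4,-0.22,0.93,0]]'|grep pos
python3 -m handwheel '[[0.6,-0.22,0.93,0],[0.6,-0.2,0.9,0],[0,-0.05,0,0],[0,0,0,0],[0,0,0,0],[0,0,0,0]]'|grep pos
python3 - <<'E'
from h import *
from plant import *
f=grab_frame("wrist");pickle.dump(f,open("w9.pkl","wb"))
cv2.imwrite("pics/w9.png",cv2.resize(f["image"],None,fx=1.5625,fy=1.5625,interpolation=cv2.INTER_CUBIC))
go(.467,-.41,.05)
E
```

```text
eef_pos: [0.5738, -0.0968, 0.1677]
eef_pos: [0.4802, -0.3669, 0.1376]
eef_pos: [0.4664, -0.4098, 0.1097]
at [ 0.4668 -0.4099  0.1101] yaw -5.7 j [-41.  27.  -4.  59.   0.  54.] | twist units -0.00 then shift units x 2.40 y 0.01 z 0.00
```

View pics/w9.png

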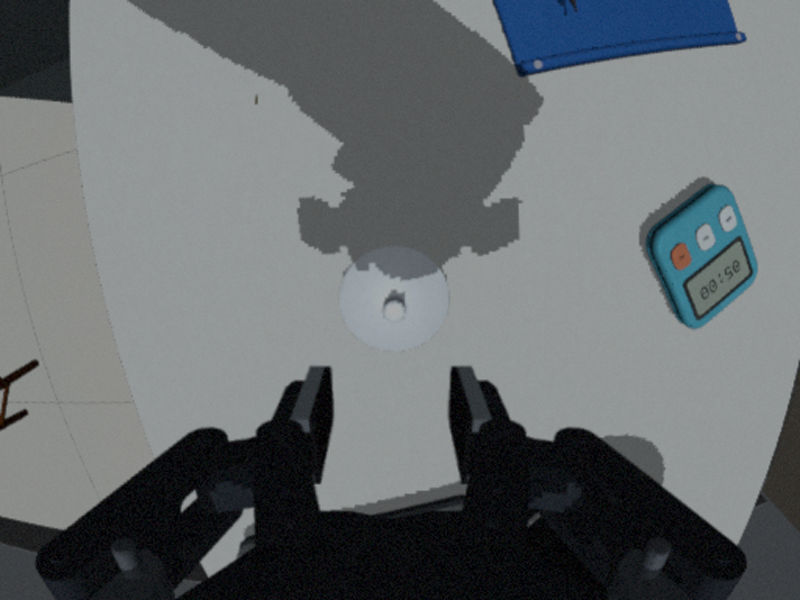

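Lid from above: knob at (395,309), disc centre ≈ (395,299), 108 px across.

```bash
python3 - <<'E'
from h import *
f=pickle.load(open("w9.pkl","rb"));w=lambda p,z:plane(f,(p[0]/1.5625-.2,p[1]/1.5625-.2),z,True)
k=w((395,309),.03);d=w((395,298.5),.012);print(k,d,np.linalg.norm(w((341,299),.012)-w((449,299),.012)))
go(k[0],k[1],.015)
E
```

```text
[ 0.469  -0.4137  0.03  ] [ 0.4692 -0.413   0.012 ] 0.06384378918733712
at [ 0.4668 -0.4099  0.1101] yaw -5.7 j [-41.  27.  -4.  59.   0.  54.] | twist units -0.00 then shift units x 3.80 y 0.10 z 0.14
```

```bash
python3 -m handwheel '[[0.4,0.1,0.14,0],[0.8,0,0,0],[0.8,0,0,0],[0.8,0,0,0],[0.8,0,0,0],[0.4,0,0,0],[0.2,0,0,0],[0,0,0,0],[0,0,0,0],[0,0,0,0]]' 30|egrep 'pos|force'
python3 -m handwheel '[[0.1,0,0,0],[0.1,0,0,0],[0,0,0,0],[0,0,0,0],[0,0,0,0]]' |egrep 'pos|force'
python3 -m handwheel '[[0,0,0,0],[0,0,0,0],[0,0,0,0],[0,0,0,0],[0,0,0,0],[0,0,0,0]]' 6 30|egrep 'pos|force|width'
```

```text
eef_pos: [0.4697, -0.4151, 0.0059]
ft_force: [-0.4, 0.6, -0.1]
eef_pos: [0.4686, -0.4144, -0.0003]
ft_force: [-0.1, -1.0, 1.0]
eef_pos: [0.4688, -0.4145, -0.0002]
ft_force: [0.5, 0.0, 1.5]
gripper_width: 0.0106
```

```bash
python3 -m handwheel '[[-0.1,0,0,0],[-0.3,0,0,0],[-0.6,0,0,0],[-0.8,0,0,-0.8],[-0.8,0,0,-0.9],[-0.8,0,0,-0.95],[-0.8,0,0,-0.95],[-0.8,0,0,-0.95],[0,0,0,-0.95],[0,0,0,-0.95],[0,0,0,-0.95],[0,0,0,-0.95]]' - 35|egrep 'pos|width'
python3 -m handwheel '[[0,0,0,-0.95],[0,0,0,-0.95],[0,0,0,-0.95],[0,0,0,-0.95],[0,0,0,-0.9],[0,0,0,0],[0,0,0,0]]'|egrep 'pos|width|force'
python3 -c "
from h import *
go(.572,.1755,.02)"
```

```text
eef_pos: [0.4686, -0.4143, 0.1254]
gripper_width: 0.0106
eef_pos: [0.4686, -0.4143, 0.1249]
ft_force: [0.1, 0.5, -0.5]
gripper_width: 0.0102
at [ 0.4686 -0.4143  0.1249] yaw 83.8 j [-41.  27.  -2.  61.  -0. -35.] | twist units -0.00 then shift units x 4.20 y 23.90 z 1.57
```

```bash
python3 -m handwheel '[[0,0.5,0.06,0],[0,0.94,0.06,0],[0,0.94,0.06,0],[0,0.94,0.06,0],[0,0.94,0.06,0],[0,0.94,0.06,0],[0,0.94,0.06,0],[0,0.94,0.06,0],[0,0.94,0.06,0],[0,0.94,0.06,0],[0,0.94,0.06,0],[0,0.94,0.06,0]]'|grep pos
python3 -m handwheel '[[0,0.94,0.06,0],[0,0.94,0.06,0],[0,0.94,0.06,0],[0,0.94,0.06,0],[0,0.94,0.06,0],[0,0.94,0.06,0],[0,0.94,0.06,0],[0,0.94,0.06,0],[0,0.94,0.06,0],[0,0.94,0.06,0],[0,0.94,0.06,0],[0,0.94,0.06,0]]'|egrep 'pos|width'
python3 -m handwheel '[[0,0.94,0.06,0],[0,0.5,0.03,0],[0,0,0,0],[0,0,0,0],[0,0,0,0]]'|egrep 'pos|width'
python3 - <<'E'
from h import *
from plant import *
f=grab_frame("wrist");pickle.dump(f,open("w10.pkl","wb"))
cv2.imwrite("pics/w10.png",cv2.resize(f["image"],None,fx=1.5625,fy=1.5625,interpolation=cv2.INTER_CUBIC))
go(.572,.1755,.02)
E
```

```text
eef_pos: [0.5147, -0.1446, 0.1248]
eef_pos: [0.5618, 0.1337, 0.1248]
gripper_width: 0.0104
eef_pos: [0.5678, 0.1667, 0.1246]
gripper_width: 0.0104
at [0.568  0.1664 0.1246] yaw 83.9 j [16. 24. -7. 59. -0. 22.] | twist units -0.00 then shift units x 4.18 y 0.38 z 0.12
```

```bash
python3 -m handwheel '[[0.4,0.38,0.12,0],[0.8,0,0,0],[0.8,0,0,0],[0.8,0,0,0],[0.7,0,0,0],[0.5,0,0,0],[0.3,0,0,0],[0,0,0,0],[0,0,0,0],[0,0,0,0]]'|egrep 'pos|force|width'
python3 -m handwheel '[[0.1,0,0,0],[0,0,0,0],[0,0,0,0]]'|egrep 'pos|force'
python3 -m handwheel '[[0.08,0,0,0],[0,0,0,0],[0,0,0,0]]'|egrep 'pos|force'
```

```text
eef_pos: [0.5734, 0.1766, 0.0179]
ft_force: [0.4, -0.3, -0.3]
gripper_width: 0.0107
eef_pos: [0.5729, 0.1766, 0.0152]
ft_force: [-0.5, 0.4, -0.5]
eef_pos: [0.5724, 0.1765, 0.0126]
ft_force: [-0.6, 0.1, 0.1]
```

```bash
python3 -m handwheel '[[0.1,0,0,0],[0,0,0,0],[0,0,0,0]]'|egrep 'pos|force'
python3 -m handwheel '[[0.08,0,0,0],[0,0,0,0],[0,0,0,0]]'|egrep 'pos|force'
python3 -m handwheel '[[0.06,0,0,0],[0,0,0,0],[0,0,0,0]]'|egrep 'pos|force'
```

```text
eef_pos: [0.5723, 0.1765, 0.0099]
ft_force: [0.9, -0.5, -0.6]
eef_pos: [0.5724, 0.1765, 0.008]
ft_force: [-0.2, -0.9, -1.0]
eef_pos: [0.5724, 0.1765, 0.0065]
ft_force: [-0.9, -0.5, -1.1]
```

```bash
python3 -m handwheel '[[0.04,0,0,0],[0,0,0,0],[0,0,0,0]]'|egrep 'pos|force'
python3 -m handwheel '[[0,0,0,0],[0,0,0,0],[0,0,0,0]]' 28|egrep 'force|width'
python3 -m handwheel '[[-0.3,0,0,0],[-0.6,0,0,0],[-0.9,0,0,0],[-0.9,0,0,0],[-0.9,0,0,0],[-0.9,0,0,0],[-0.9,0,0,0],[-0.9,0,0,0],[-0.5,0,-0.5,0],[0,0,-0.9,0],[0,0,-0.9,0],[0,0,-0.9,0]]'|grep pos
python3 -m handwheel '[[0,0,-0.9,0],[0,0,-0.9,0],[0,0,-0.9,0],[0,0,-0.9,0],[0,0,0,0],[0,0,0,0],[0,0,0,0]]'|egrep 'pos|force'
python3 - <<'E'
from h import *
from plant import *
t=grab_frame("top");s=grab_frame("scene");f=grab_frame("wrist");pickle.dump((t,s,f),open("end.pkl","wb"))
a=cv2.resize(t["image"][120:285,160:420],None,fx=1.52,fy=1.52,interpolation=cv2.INTER_CUBIC)
b=cv2.resize(s["image"][140:300,200:370],None,fx=2.33,fy=2.33,interpolation=cv2.INTER_CUBIC)
a=cv2.resize(t["image"][120:280,165:365],(800,600)[:2],interpolation=cv2.INTER_CUBIC)[:,:]
a=cv2.resize(t["image"][125:215,165:365],(800,360),interpolation=cv2.INTER_CUBIC)
b=cv2.resize(s["image"][145:265,210:360],(300,240),interpolation=cv2.INTER_CUBIC)
w=cv2.resize(f["image"],(320,240));bot=np.zeros((240,800,3),np.uint8);bot[:,:300]=b;bot[:,300:620]=w
cv2.imwrite("pics/end.png",cv2.convertScaleAbs(np.vstack([a,bot]),alpha=1.5))
E
```

```text
eef_pos: [0.5727, 0.1765, 0.0058]
ft_force: [-0.5, -0.5, 1.5]
ft_force: [-0.2, -0.1, -0.6]
gripper_width: 0.0282
eef_pos: [0.4924, 0.185, 0.1766]
eef_pos: [0.4044, 0.1947, 0.1763]
ft_force: [0.2, -0.3, 0.2]
```

View pics/end.png

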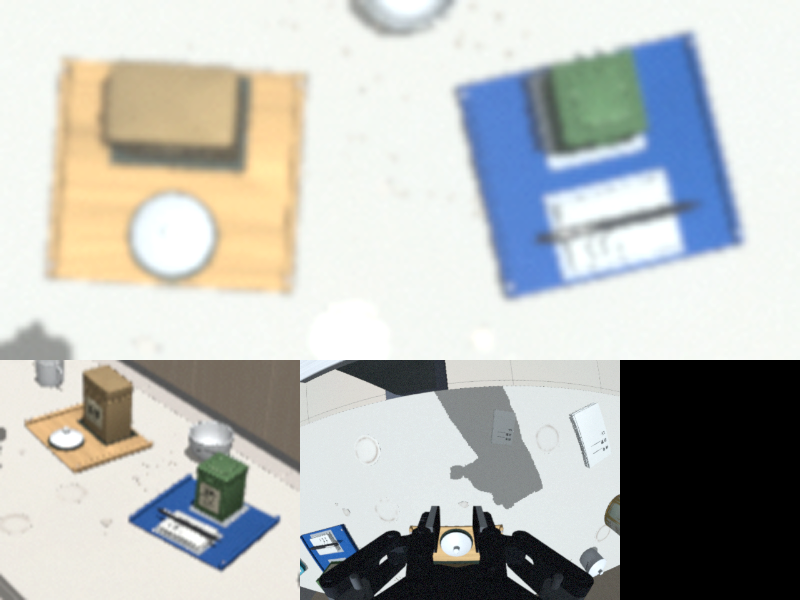

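Final picture: tin upright on the wood oblong pad (top centre ≈(174,108)), lid on the round pad (172,235), caddy upright (≈(600,99)), and pen along the cards. Now a numeric check before handing in.

```bash
python3 - <<'E'
from h import *
T,S,f=pickle.load(open("end.pkl","rb"));t=lambda u,v:(165+u/4-.4,125+v/4-.4)
def loc(p,c,y):
    a=np.radians(y);d=p[:2]-c;return np.array([d[0]*np.cos(a)+d[1]*np.sin(a),-d[0]*np.sin(a)+d[1]*np.cos(a)])*1e3
W=np.array([.6215,.1706]);B=np.array([.6212,-.1735])
print("tin",loc(plane(T,t(174,108),.124),W,-5.5),"lid",loc(plane(T,t(173,234),.025),W,-5.5))
print("caddy",loc(plane(T,t(600,99),.098),B,11.3),"cards",loc(plane(T,t(612,226),.019),B,11.3),"pen",loc(plane(T,t(617,223),.027),B,11.3))
E
```

```text
tin [39.8869 -4.3069] lid [-48.5149  -1.5343]
caddy [42.3004  1.9198] cards [-51.6838   3.4842] pen [-50.592    0.2272]
```

All within about 5 mm of the targets (45 / −50, 0) against the 14 mm tolerance, and the arm is clear, so I'll hand in.

```bash
python3 -c "
from plant import *
s=read_state();print(s['time'],s['ft_force'],abs(s['dq']).max());print(hand_in())"
```

```text
59.6333 [-0.55486159  0.39480285 -0.09987672] 0.2626961608902207
the job is handed in; nothing more can be done
None
```

I made up both kits and handed the job in at 59.6 s of the 141 s allowed. The hand-in gives no verdict.

The last top-camera check had everything within about 5 mm of its target, against the 14 mm allowed (16 mm for pen to cards). Positions are in each tray's frame:

| Item | Measured x, y (mm) | Target x, y (mm) |
|---|---|---|
| Kraft tin | 39.9, −4.3 | 45, 0 |
| Cup lid | −48.5, −1.5 | −50, 0 |
| Green caddy | 42.3, 1.9 | 45, 0 |
| Cards | −51.7, 3.5 | −50, 0 |
| Pen | −50.6, 0.2 (about 3–4 mm from the cards' centre) | on the cards |

- **State at hand-in:** In the last picture everything stands level, with the pen lying along the cards and the arm clear of all of it. I never worked near the bowl, timer or cup, but I did not measure them again at the end.
- **Disagreement with the description:** In practice the fingertips stood about 18–21 mm behind the stated TCP, not 11 mm ahead of it. The first tries at the cards and the pen closed on nothing, so I felt for the right height in small steps and used that offset from then on.
- **Weakest estimate:** The tin's position came out 3–5 mm apart between views (in y before the grasp and in x at the end), which is still inside the tolerance.

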